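# Return dried capsule-filler plates to their thickness-matched stand slots

## Robot

A 7-joint arm with a two-finger parallel gripper is mounted at the origin on a cart in front of the work surface, level with it; the furniture and walls round the work are solid. World frame = base frame: x ahead of the robot, y to its left, z up, the work surface at z = 0. Lengths are in m, angles in rad, forces in N, time in s.
With the tool pointing down it reaches from about 0.4 to 0.9 m from the base axis. Payload 5.5 kg.
Tool frame: the origin (TCP) lies at the very end of the fingers, on their centre line; the grasp point (between the pads) lies 19 mm behind it (tcp_to_grasp is the distance from the TCP to the grasp point, in m); z points along the fingers, x is the direction in which the jaws open and shut, and the axes are right-handed (so a half turn about z gives the same grasp; the last joint's range is limited). The gripper opens to 85 mm and grips with 20 to 120 N. Pads are 22 mm wide; open, the fingers measure 114 mm over their backs; the gripper's body (76 mm by 85 mm) begins 54 mm behind the grasp point. The pads swing forward as they close: fully open they stand 13 mm farther back than shut.
Start: joints at [0.263, 0.501, -0.427, 1.55, 0.221, 1.138, -0.21], TCP at [0.65, 0, 0.231] pointing down, gripper open.
Joint ranges: [-2.88, 2.88], [-0.31, 2.03], [-1.54, 1.56], [0.2, 2.42], [-1.41, 4.55], [0.19, 2.02], [-2.57, 2.57]. Speed limits (rad/s): [2.57, 2.57, 3.14, 3.14, 3.14, 3.14, 3.14].

## Interface

Orientations are given as a unit quaternion [w, x, y, z].
In Python, from plant import observe, snapshot, close_job, boxes_of, tcp_to_grasp gives the robot as it stands.
- The arm moves only by the shell command python3 -m crank 'ROWS'. ROWS is text: rows parted by semicolons, each of 5 numbers parted by spaces: the shift along the tool's x, y, z in cm, then the turn about the tool's z in rad, then the finger opening in cm, from 0 to 8.54. A call has 1 to 20 rows; each row shifts and turns the commanded pose from where the row before left it, along the tool's axes as they then stand; what a row does not reach is not made up. A row lasts 1/10 s, in which the tool goes at most 50 mm and 8.59 degrees, less where a joint would pass 70% of its speed; a pose out of reach is approached as far as the arm can. A call with a gripper value outside its range is refused whole. The fingers move at their own pace and stop on an object; the grip force is fixed at half the most. Time passes only in rows, so rows that do not move let the fingers close. It gives the time, the measured TCP pose, the force and the opening at its end, in the units of the state.
- observe(): the state, without advancing time (a new reading comes with each control period).
- snapshot(name): name is "scene" or "side" or "wrist"; returns a dict with "color" (400x640x3 uint8, red, green, blue), "mtx" (3x3 intrinsics, pixels), "dist" ([k1, k2, p1, p2, k3] as OpenCV has them; the pictures are not rectified), "origin" and "orientation" of the camera in the world; the wrist camera has in their place "hand_eye" (4x4, takes a point from camera to tool coordinates, whose origin is the TCP and whose axes are the tool frame's). Camera axes: x right, y down, z forward; pixel columns grow to the right and rows downward; lengths in m; the calibration is good to about 2 mm. A picture is of the moment at which its call begins: read the wrist's pose just before it. There is no depth.
- close_job(): hands the job in, once; it reports no verdict.
Trained networks look in a picture, given as the dict that the camera call returned (one of the last four; its "shot" number tells which), for a name from the list of things; names that differ only in an ending like _2 or _b are one class to them, and where a whole thing is asked for, a point or a joint stands for the part that bears it (a point fixed in the world has none). Each returns a list of dicts, best first, with "p" (0 to 1); they miss things now and then, are a little off and sometimes report something else, mostly with a low value. They report only what shows in the picture. A call takes as long as a camera call.
- boxes_of(target, picture): "rect" ([left, top, width, height] in pixels, round what is visible of it).
The state is a dict: "time_s": time; "joint_positions": joint angles; "qvel": joint speeds; "tau": joint torques, N m; "tcp_pos": TCP position; "tool_rot": TCP orientation; "contact_force": force on the tool from outside, world axes, zero at the start; "wrist_torque": the same for the moment, N m; "finger_gap": finger opening in m.
Only numpy, scipy, OpenCV 4.12 (cv2) and the standard library are available. Lean on these libraries where they do the work, as an engineer would, in place of code of your own. Each camera call takes 0.05 s, during which the arm holds its last target.

## Task

The two perforated capsule-filler plates in the wire drainer are dry. Put each of them away in the raked storage stand, in the slot that is made for its thickness, bottom edge first and pushed fully down to the slot's floor. The clean plates must not touch the top of the work shelf; leave the thick pressing plate in its slot, and do not disturb the jar, the mortar or the dropper bottle.

Things in the scene. Friction and masses are not known exactly. Their poses are not given: they have to be found in the camera images.
- cap_plate: Thin perforated plate (35 holes of 7.6 mm in its lower 90 mm, plain margin above), 8 mm thick, about 0.14 kg, 72 mm wide, 120 mm tall, bare aluminium. Origin: middle of the bottom edge of the face it leans on (toward the robot); x through the thickness away from the robot, y across the width, z up to the top edge. At the start it stands in one bay of the drainer.
- cap_plate_foot (a point): Middle of the thin plate's bottom edge, at mid-thickness (axes as the plate's).
- cap_plate_top (a point): Middle of the thin plate's top edge, at mid-thickness (axes as the plate's).
- body_plate: Thicker perforated plate (35 holes of 7 mm in its lower 90 mm, plain margin above), 14 mm thick, about 0.25 kg, 72 mm wide, 120 mm tall, bare aluminium. Origin: middle of the bottom edge of the face it leans on (toward the robot); x through the thickness away from the robot, y across the width, z up to the top edge. At the start it stands in the other bay of the drainer.
- body_plate_foot (a point): Middle of the 14 mm plate's bottom edge, at mid-thickness (axes as the plate's).
- body_plate_top (a point): Middle of the 14 mm plate's top edge, at mid-thickness (axes as the plate's).
- press_plate: Solid pressing plate without holes, 20 mm thick, about 0.42 kg, 72 mm wide, 120 mm tall, bare aluminium. Origin: middle of the bottom edge of the face it leans on (toward the robot); x through the thickness away from the robot, y across the width, z up to the top edge. It already stands in the 22 mm slot and stays there.
- press_plate_foot (a point): Middle of the pressing plate's bottom edge, at mid-thickness (axes as the plate's).
- slot_narrow: Fixed raked white plastic pocket, leaning 28 degrees toward the robot. Origin: centre of the slot's floor; z up along the slot and out of its mouth, x across it (away from the robot and up), y along it. 80 mm long, 45 mm deep, walls 5 mm thick; flared lips above the mouth, up to z = 53 mm, guide in what is up to 4 mm off-centre. Slot width 10 mm, for the 8 mm plate; empty at the start.
- slot_medium: Fixed raked white plastic pocket, leaning 28 degrees toward the robot. Origin: centre of the slot's floor; z up along the slot and out of its mouth, x across it (away from the robot and up), y along it. 80 mm long, 45 mm deep, walls 5 mm thick; flared lips above the mouth, up to z = 53 mm, guide in what is up to 4 mm off-centre. Slot width 16 mm, for the 14 mm plate; empty at the start.
- slot_wide: Fixed raked white plastic pocket, leaning 28 degrees toward the robot. Origin: centre of the slot's floor; z up along the slot and out of its mouth, x across it (away from the robot and up), y along it. 80 mm long, 45 mm deep, walls 5 mm thick; flared lips above the mouth, up to z = 53 mm, guide in what is up to 4 mm off-centre. Slot width 22 mm; holds the pressing plate.
- stand: Fixed stainless base sheet of the storage stand, 142 x 286 mm, top at 8 mm; origin on the shelf under it, x away from the robot. It carries the three slot pockets in a row along its y, 88 mm apart, in an order that changes.
- drainer: Fixed wire drainer in a grey drip tray, 135 x 205 mm; origin on the shelf under its middle. Two bays at y = -46 and +46 mm; in each a plate stands on wires, bottom edge 36 mm above the shelf, leaning 20 degrees toward the robot on a wire hoop that reaches 52 mm up its near face; a hoop 26 mm behind that face is 40 mm high. Plates are drawn out upward.
- work_shelf: Fixed wooden work shelf on short steel legs that bridges the bench, 450 x 940 mm; its flat top, where everything stands, is at z = 85 mm; origin on the bench under its middle.
- jar: Glass herb jar with a black lid, 79 mm across, 154 mm tall, behind the drainer; origin under its middle.
- mortar: Brass mortar, 93 mm across, 84 mm tall, behind the stand; origin under its middle.
- dropper: Small brown dropper bottle, 34 mm across, 102 mm tall, behind the gap between drainer and stand; origin under its middle.

How it is judged:
By the outcome, as a careful person would: the job done as asked, in the order asked, and still so for the second after the job is handed in, with the robot touching nothing.
It also fails if it takes over 61 s, if anything falls off the work surface, if the arm or the gripper's body presses on something with over 40 N, if the wrist force passes 120 N, or if a joint passes its speed limit or range.

## Working session

There is one attempt and no reset: what is moved stays moved. The work goes in short steps, Python scripts to look and compute and a shell command to move; the robot and the scene stay as the last step left them, time stands still between calls to the robot, and variables do not carry over. Pictures are saved under pics/ and viewed, and the job is handed in when it is done.

```bash
ls; mkdir -p pics; python3 - <<'E'
from plant import *
import cv2
print(observe()); print(tcp_to_grasp)
for n in ["scene","side","wrist"]:
    s=snapshot(n); cv2.imwrite(f"pics/{n}0.png",s["color"][:,:,::-1])
    print(n,{k:(v.tolist() if hasattr(v,'tolist') else v) for k,v in s.items() if k!="color"})
    if n!="wrist":
        for t in ["cap_plate","body_plate","press_plate","slot_narrow","slot_medium","slot_wide","drainer","stand"]:
            print(t,[(b["rect"],round(b["p"],2)) for b in boxes_of(t,s)][:3])
E
```

```text
pics
{'time_s': 0.0, 'joint_positions': array([ 0.26317887,  0.50185699, -0.42678779,  1.55148638,  0.22082786,
        1.13829088, -0.21027186]), 'qvel': array([ 0.00116667,  0.00058257, -0.00027141,  0.00039977, -0.00133452,
        0.00080427, -0.00122446]), 'tau': array([ 1.57038257e-04, -5.69523740e+01, -5.81651285e+00, -2.80938792e+01,
        1.07328620e-02,  1.20940185e-02,  1.30241034e-05]), 'tcp_pos': array([ 6.49289642e-01, -3.99308621e-05,  2.30238185e-01]), 'tool_rot': array([-1.99561511e-05,  9.99999509e-01,  6.00416136e-05, -9.88809496e-04]), 'contact_force': array([ 0.3023714 , -0.09166305,  0.15344197]), 'wrist_torque': array([-0.00745602,  0.00368865,  0.01004608]), 'finger_gap': 0.08559458416466023}
0.0187
scene {'mtx': [[392.8146363111641, 0.0, 313.5011921096179], [0.0, 392.8146363111641, 203.1188779041774], [0.0, 0.0, 1.0]], 'dist': [-0.026026188976711804, 0.0, 0.0, 0.0, 0.0], 'origin': [0.25297447901831116, -0.6715869797074884, 0.5704488690394341], 'orientation': [-0.4884878866297557, 0.8310363613057722, -0.22574435411423613, 0.14070407737234739], 'shot': 1}
cap
[... 1221 characters left out ...]
6)]
slot_wide [([278.3, 196.9, 40.5, 40.2], 0.65)]
drainer [([263.7, 251.1, 70.7, 91.5], 0.75), ([275.2, 192.5, -1.0, 10.4], 0.44)]
stand [([237.2, 186.9, 87.2, 62.7], 0.84), ([364.8, 198.4, 13.1, 34.4], 0.48)]
wrist {'mtx': [[295.024310872253, 0.0, 321.34906602182093], [0.0, 295.024310872253, 205.47502155311335], [0.0, 0.0, 1.0]], 'dist': [-0.01540268438754184, 0.0, 0.0, 0.0, 0.0], 'hand_eye': [[0.9999996111721066, 0.0005944518565389583, 0.000651369805227284, -0.00028228626004567214], [-0.0007564649337331061, 0.9578808395816685, 0.2871649785804655, -0.0721996144188988], [-0.00045322890125907287, -0.2871653596611288, 0.957880916812865, -0.14249084457489128], [0.0, 0.0, 0.0, 1.0]], 'shot': 3}
```

View pics/scene0.png

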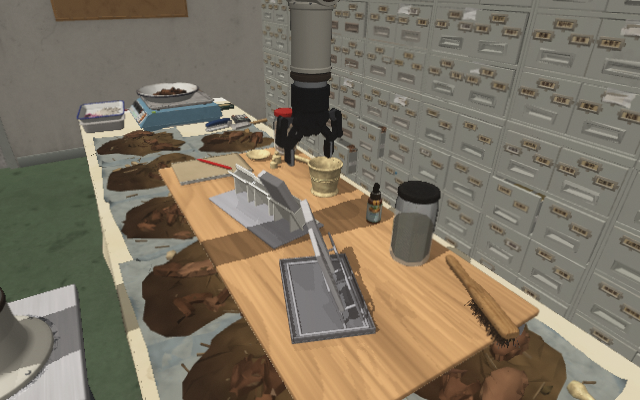

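View pics/side0.png

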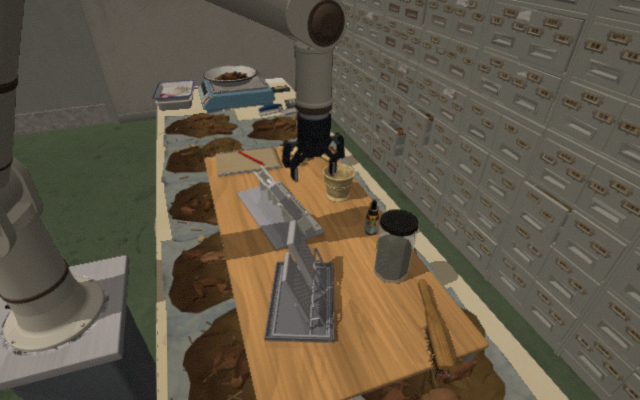

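View pics/wrist0.png

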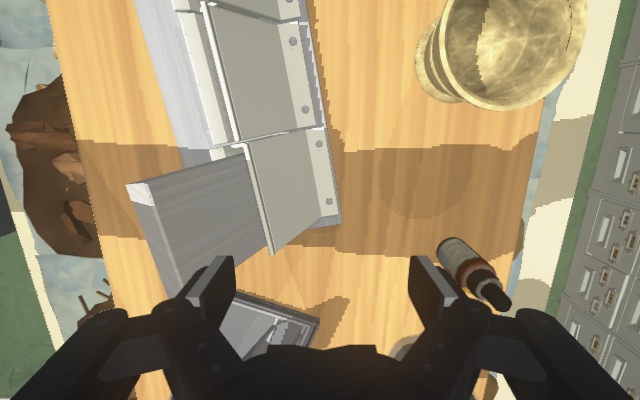

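```bash
cat > h.py <<'E'
import numpy as np, cv2, pickle
from scipy.spatial.transform import Rotation as R
from plant import *
def q2m(q): return R.from_quat([q[1],q[2],q[3],q[0]]).as_matrix()
def take(name,tag):
    o=observe(); s=snapshot(name)
    if name=="wrist":
        T=np.eye(4);T[:3,:3]=q2m(o["tool_rot"]);T[:3,3]=o["tcp_pos"]
        C=T@np.array(s["hand_eye"])
    else:
        C=np.eye(4);C[:3,:3]=q2m(s["orientation"]);C[:3,3]=s["origin"]
    s["C"]=C; s["tcp"]=o["tcp_pos"]
    pickle.dump(s,open(f"pics/{tag}.pkl","wb")); cv2.imwrite(f"pics/{tag}.png",s["color"][:,:,::-1])
    return s
def load(tag): return pickle.load(open(f"pics/{tag}.pkl","rb"))
def proj(s,P):
    P=np.atleast_2d(P); Ci=np.linalg.inv(s["C"]); 
    r,_=cv2.Rodrigues(Ci[:3,:3])
    return cv2.projectPoints(P.astype(float),r,Ci[:3,3],np.array(s["mtx"]),np.array(s["dist"]))[0][:,0]
def onplane(s,uv,z):
    n=cv2.undistortPoints(np.array(uv,float).reshape(-1,1,2),np.array(s["mtx"]),np.array(s["dist"]))[:,0]
    d=np.c_[n,np.ones(len(n))]@s["C"][:3,:3].T; o=s["C"][:3,3]
    return o+d*((z-o[2])/d[:,2])[:,None]
def crop(tag,x0,y0,x1,y1,k,out):
    im=cv2.imread(f"pics/{tag}.png")[y0:y1,x0:x1]
    im=cv2.resize(im,None,fx=k,fy=k,interpolation=cv2.INTER_CUBIC); cv2.imwrite(f"pics/{out}.png",im)
E
python3 - <<'E'
from h import *
s=take("wrist","w1")
print(onplane(s,[[205,5],[270,250],[340,222],[320,320]],0.1))
for n in ("scene","side"): take(n,n+"1")
crop("scene1",190,140,390,350,3.8,"sc1z")
crop("side1",220,150,350,350,3,"si1z")
s=load("scene1")
print(onplane(s,[[281,262],[296,340],[376,328]],0.09))
E
```

```text
[[ 0.55537366  0.15989277  0.1       ]
 [ 0.59779347 -0.05708266  0.1       ]
 [ 0.66829837 -0.02683376  0.1       ]
 [ 0.64852455 -0.14128176  0.1       ]]
[[ 0.52431202 -0.10364205  0.09      ]
 [ 0.45549667 -0.29189519  0.09      ]
 [ 0.57881537 -0.33520285  0.09      ]]
```

View pics/sc1z.png

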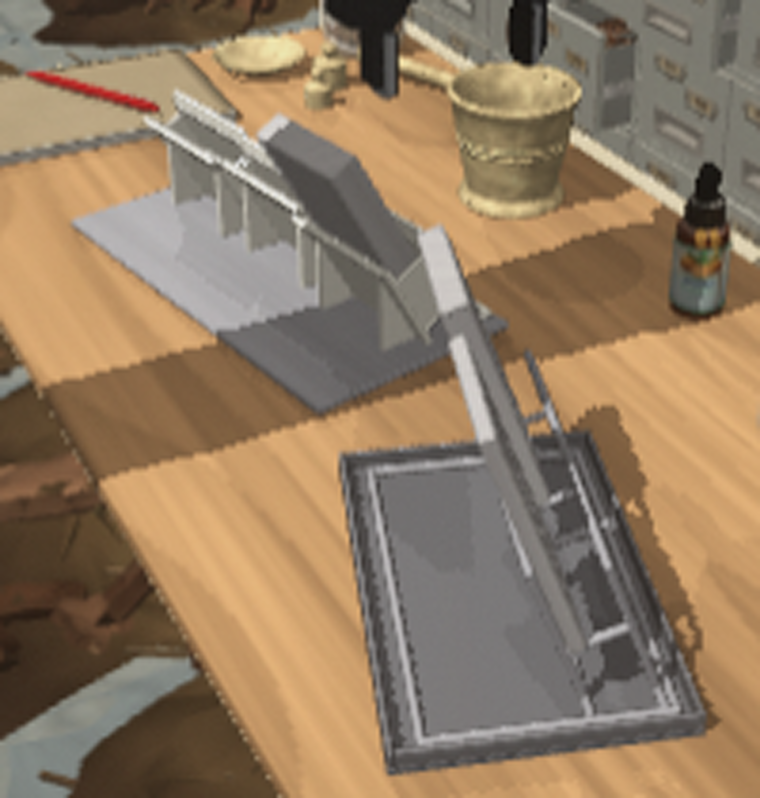

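View pics/si1z.png

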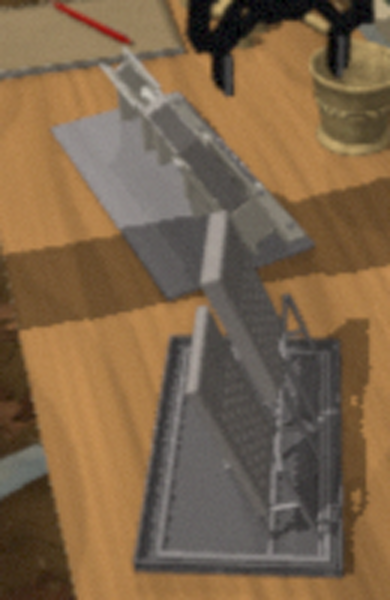

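```bash
python3 -m crank '-1.5 -3 -2.5 0 8;-1.5 -3 -2.5 0 8;-1 -3 -2.5 0 8;0 -1 0 0 8;0 0 0 0 8'; python3 - <<'E'
from h import *
s=take("wrist","w2"); print(s["tcp"])
for t in ["press_plate","slot_narrow","slot_medium","slot_wide"]: print(t,[(b["rect"],round(b["p"],2)) for b in boxes_of(t,s)][:3])
crop("w2",120,0,520,300,2,"w2z")
E
```

```text
time_s: 1.6
tcp_pos: [0.61, 0.1025, 0.3071]
tool_rot: [-0.0, 1.0, 0.002, 0.001]
contact_force: [0.2, -0.3, 0.2]
finger_gap: 0.0798
[0.60998804 0.10250574 0.30709243]
press_plate [([241.9, 238.7, 77.5, 105.1], 0.79)]
slot_narrow [([267.2, 140.6, 81.7, 93.3], 0.81)]
slot_medium [([281.9, 212.0, 78.2, 95.3], 0.65), ([244.3, 52.4, 98.9, 103.3], 0.59)]
slot_wide [([280.9, 209.9, 80.5, 97.5], 0.81)]
```

View pics/w2z.png

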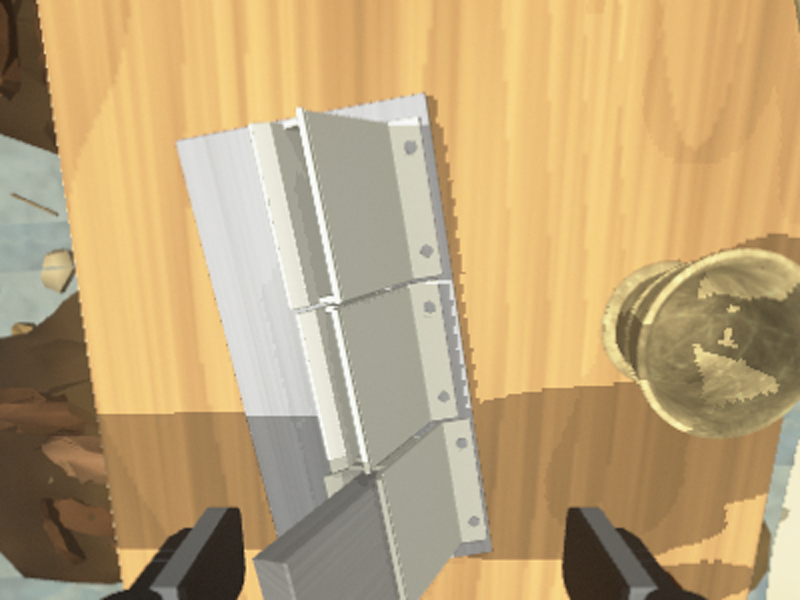

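```bash
python3 -m crank '-1.2 4.4 -1 0 8;-1.2 4.4 -1 0 8;-1.2 4.4 -1 0 8;-1.2 4.4 -1 0 8;-1.2 4.4 -1 0 8;-1.2 4.4 0 0 8;-0.8 3.6 0 0 8;0 0 0 -0.14 8;0 0 0 -0.14 8;0 0 0 -0.14 8;0 0 0 -0.14 8;0 0 0 -0.14 8;0 0 0 -0.14 8;0 0 0 -0.14 8;0 0 0 -0.14 8;0 0 0 -0.11 8;0 0 0 0 8'; python3 - <<'E'
from h import *
s=take("wrist","w3"); print(s["tcp"],observe()["joint_positions"])
crop("w3",120,0,520,300,2,"w3z")
E
```

```text
time_s: 3.55
tcp_pos: [0.5293, -0.2013, 0.3554]
tool_rot: [-0.001, 0.817, 0.576, -0.0]
contact_force: [-0.4, -0.3, -0.5]
finger_gap: 0.0799
[ 0.52932687 -0.20126928  0.35543601] [ 0.72894343  0.25895541 -0.50611719  1.60108539  0.12837034  1.31603899
  1.43007256]
```

View pics/w3z.png

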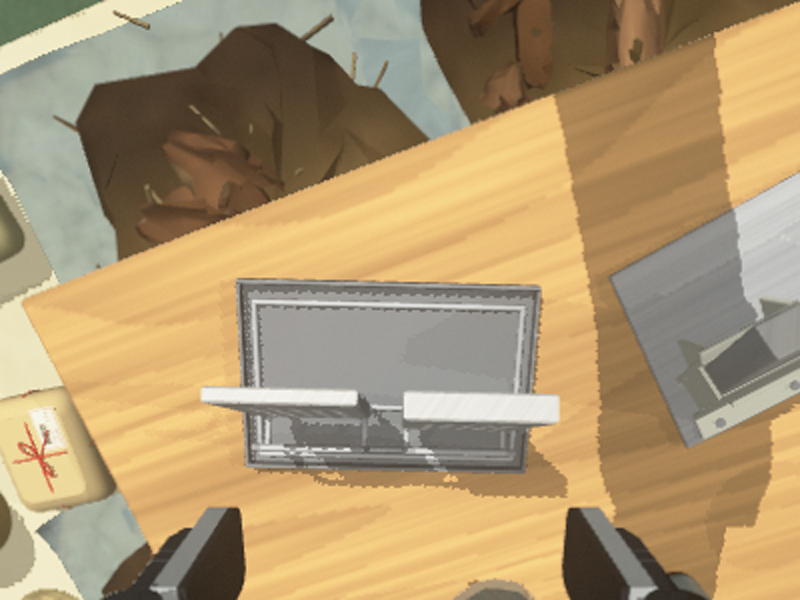

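View pics/w3.png

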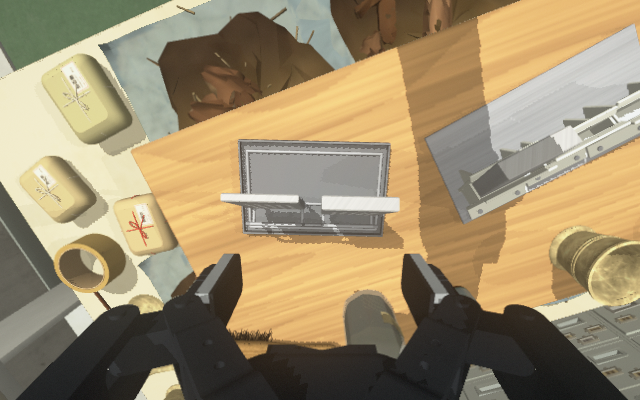

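```bash
python3 - <<'E'
from h import *
crop("w3",210,130,410,250,4,"w3zz")
E
```

```text
(no output)
```

View pics/w3zz.png

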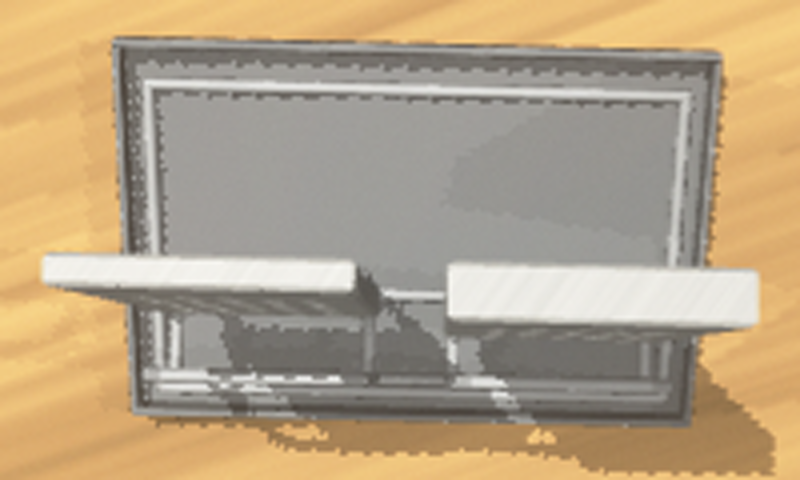

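```bash
python3 - <<'E'
from h import *
s=load("w3")
f=lambda p:[[210+u/4-.375,130+v/4-.375] for u,v in p]
for n,near,far,t in [("cap",[(43,255),(354,262)],[(43,284),(354,291)],.008),("body",[(447,262),(757,270)],[(447,321),(757,328)],.014)]:
    zt=.121+.12*np.cos(np.radians(20))
    a=onplane(s,f(near),zt); b=onplane(s,f(far),zt+t*np.sin(np.radians(20)))
    print(n,a.round(4).tolist(),b.round(4).tolist())
    d=a[1]-a[0]; print(np.linalg.norm(d),np.degrees(np.arctan2(d[1],d[0]))); d=b[1]-b[0]; print(np.linalg.norm(d),np.degrees(np.arctan2(d[1],d[0])))
    print("thick proj", np.linalg.norm((a.mean(0)-b.mean(0))[:2]), "centre top",np.vstack([a,b]).mean(0))
a=onplane(s,f([(115,40),(720,53)]),.095);print(a,np.degrees(np.arctan2(*(a[1]-a[0])[[1,0]])))
print(R.from_matrix(q2m(observe()["tool_rot"])).as_matrix().round(4))
E
```

```text
cap [[0.4925, -0.2882, 0.2338], [0.5181, -0.221, 0.2338]] [[0.4984, -0.29, 0.2365], [0.524, -0.223, 0.2365]]
0.07197462404472642 69.12247415812385
0.07174702868108142 69.12422891962566
thick proj 0.006199405428350356 centre top [ 0.50825933 -0.25556605  0.2351312 ]
body [[0.5253, -0.2007, 0.2338], [0.5512, -0.1336, 0.2338]] [[0.5374, -0.205, 0.2386], [0.5629, -0.1381, 0.2386]]
0.07189830938615595 68.9492585915846
0.07162930065986689 69.11207592113355
thick proj 0.012689485261616163 centre top [ 0.54419597 -0.16935407  0.23615726]
[[ 0.44968566 -0.29202183  0.095     ]
 [ 0.52159202 -0.10236821  0.095     ]] 69.23598996743085
[[ 3.383e-01  9.410e-01 -1.100e-03]
 [ 9.410e-01 -3.383e-01  5.000e-04]
 [ 1.000e-04 -1.200e-03 -1.000e+00]]
```

```bash
python3 -m crank '0 0 0 0.02 7.9;4.5 0 0 0 7.9;4.5 0 0 0 7.9;4.5 0 0 0 7.9;4.5 0 0 0 7.9;4.5 0 0 0 7.9;0 2 -1 0 7.9;0 0 0 0 7.9' ; python3 - <<'E'
from h import *
s=take("wrist","w4"); print(s["tcp"])
crop("w4",170,20,470,245,2.66,"w4z")
crop("w2",190,35,390,185,4,"w2zz")
crop("w2",190,150,390,300,4,"w2zy")
E
```

```text
time_s: 4.4
tcp_pos: [0.6301, 0.0043, 0.3667]
tool_rot: [0.0, 0.823, 0.568, 0.001]
contact_force: [0.5, -1.1, -0.9]
finger_gap: 0.079
[0.63009317 0.00429458 0.36673495]
```

View pics/w4z.png

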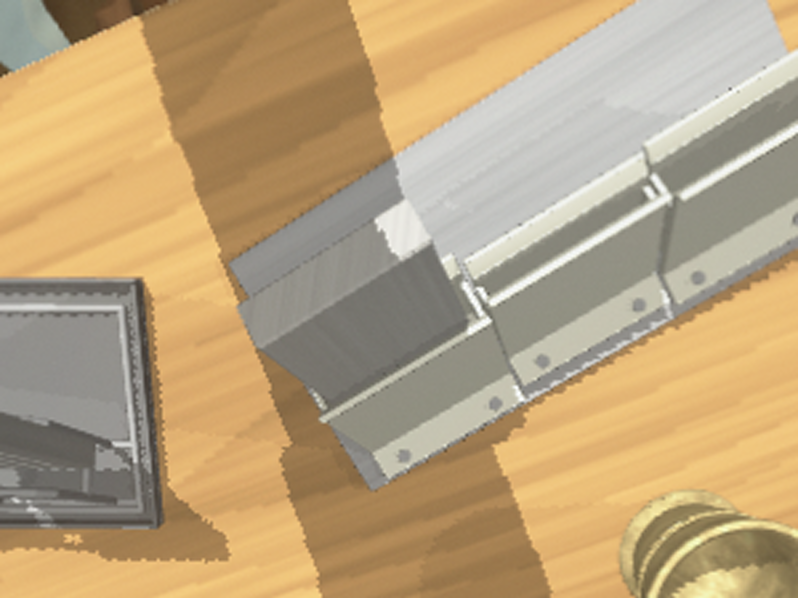

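View pics/w2zz.png

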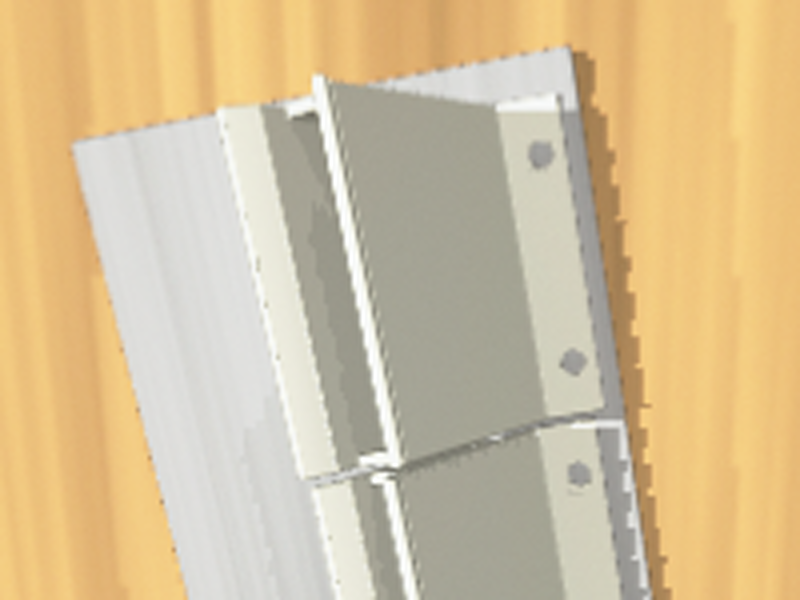

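View pics/w2zy.png

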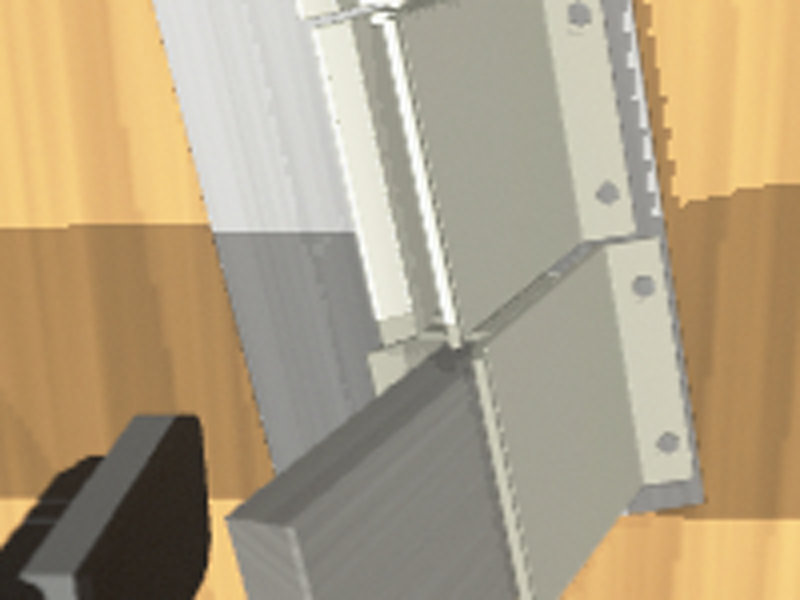

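```bash
cat > stand.py <<'E'
from h import *
from scipy.optimize import least_squares
def slotT(p,i):
    X,Y,a,x0,z0=p[:5]
    S=np.eye(4);S[:3,:3]=R.from_euler('z',a).as_matrix();S[:3,3]=[X,Y,.085]
    L=np.eye(4);L[:3,:3]=R.from_euler('y',-np.radians(28)).as_matrix();L[:3,3]=[x0,88*i/1000,z0]
    return S,S@L
def tp(T,P): P=np.atleast_2d(P); return P@T[:3,:3].T+T[:3,3]
if __name__=="__main__":
    w2,w4=load("w2"),load("w4")
    z2=lambda u,v,o=(190,35):(o[0]+u/4-.375,o[1]+v/4-.375)
    z4=lambda u,v:(170+u/2.66-.31,20+v/2.66-.31)
    B=[(w2,(-71,143),z2(75,146)),(w2,(71,143),z2(570,46)),(w2,(71,-143),z2(705,500,(190,150))),(w4,(-71,-143),z4(232,265)),(w4,(71,-143),z4(375,490))]
    Pp=[(w4,(-11,-36,120),z4(241,304)),(w4,(-11,36,120),z4(402,196)),(w4,(9,36,120),z4(432,240)),(w4,(9,-36,120),z4(263,346)),
        (w2,(-11,36,120),z2(228,519,(190,150))),(w2,(9,36,120),z2(297,528,(190,150)))]
    def res(p):
        S,T=slotT(p,-1); r=[]
        for s,c,uv in B: r.append(proj(s,tp(S,[c[0]/1e3,c[1]/1e3,.008]))[0]-uv)
        for s,c,uv in Pp: r.append(proj(s,tp(T,np.array(c)/1e3+[0,p[5],0]))[0]-uv)
        return np.concatenate(r)
    sol=least_squares(res,[.62,.05,-.2,0,.02,0]); p=sol.x
    print(p.round(4),np.degrees(p[2])); print(sol.fun.reshape(-1,2).round(2).tolist())
    np.save("stand.npy",p)
    for tag in ("w2","w4"):
        s=load(tag); im=cv2.resize(s["color"][:,:,::-1].copy(),None,fx=2,fy=2,interpolation=cv2.INTER_CUBIC)
        S,_=slotT(p,0)
        def ln(P,c):
            q=(proj(s,P)*2+.5)*8
            cv2.polylines(im,[q.round().astype(int).reshape(-1,1,2)],False,c,1,cv2.LINE_AA,3)
        ln(tp(S,np.array([(-71,-143,8),(71,-143,8),(71,143,8),(-71,143,8),(-71,-143,8)])/1e3),(0,0,255))
        for i,w in ((-1,22),(0,10),(1,16)):
            T=slotT(p,i)[1]
            for x,z in ((w/2,45),(-w/2,45),(w/2+4,53),(-w/2-4,53)):
                ln(tp(T,np.array([(x,-40,z),(x,40,z)])/1e3),(255,0,0) if z==45 else (0,160,0))
        im=im[0:600,200:960] if tag=="w2" else im[0:600,300:1100]
        cv2.imwrite(f"pics/{tag}_ov.png",im)
E
python3 stand.py
```

```text
[ 0.5774  0.0972  0.1779  0.0213  0.0313 -0.0006] 10.191432399985198
[[-1.52, -1.51], [0.57, -1.1], [0.8, 0.73], [-1.89, 0.14], [-0.95, 1.58], [-1.87, 0.63], [1.65, 0.47], [0.31, 0.79], [-1.67, 1.77], [-1.35, -1.46], [-1.24, -1.14]]
```

```bash
sleep 1
```

```text
(no output)
```

View pics/w2_ov.png

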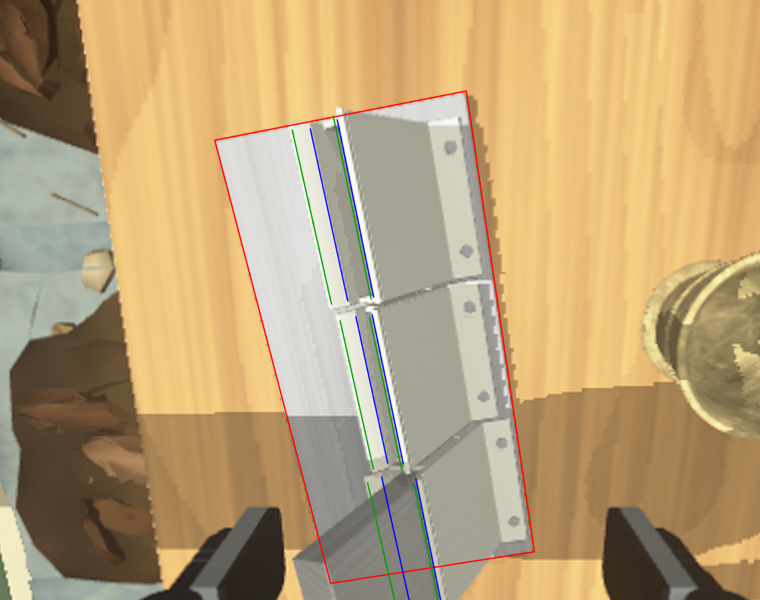

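View pics/w4_ov.png

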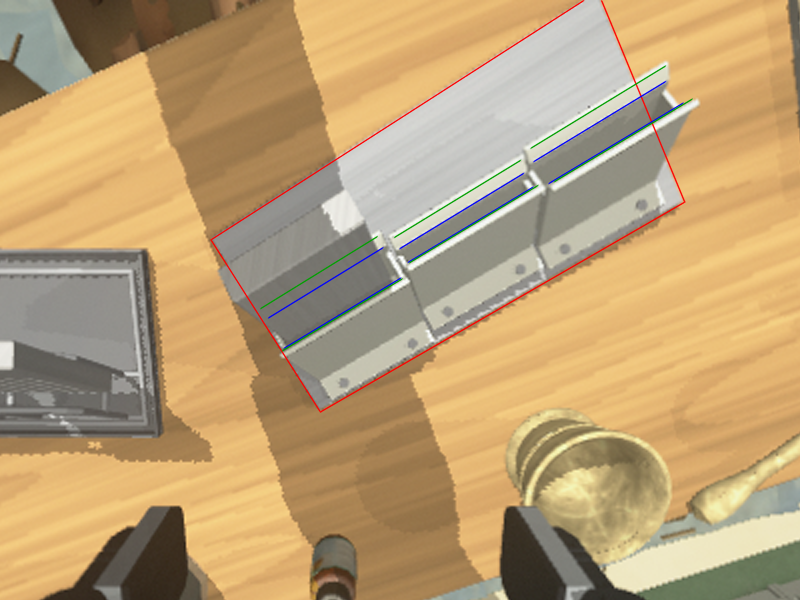

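```bash
python3 -m crank '0 0 0 -0.135 7.9;0 0 0 -0.135 7.9;0 0 0 -0.135 7.9;0 0 0 -0.135 7.9;3.6 -1 2.9 0 7.9;3.6 -1 2.9 0 7.9;3.6 -1 2.9 0 7.9;3.6 -1 2.9 0 7.9;0 0 0 0 7.9;0 0 0 0 7.9;0 0 0 0 7.9' ; python3 - <<'E'
from h import *
s=take("wrist","w5"); print(s["tcp"],observe()["qvel"].round(3))
crop("w5",120,0,520,300,2,"w5z")
E
```

```text
time_s: 5.55
tcp_pos: [0.5638, 0.136, 0.2507]
tool_rot: [0.001, 0.642, 0.766, -0.0]
contact_force: [0.9, -0.5, 0.1]
finger_gap: 0.0789
[0.56383938 0.13601384 0.25072118] [ 0.003 -0.001 -0.002 -0.007 -0.001 -0.001  0.001]
```

View pics/w5z.png

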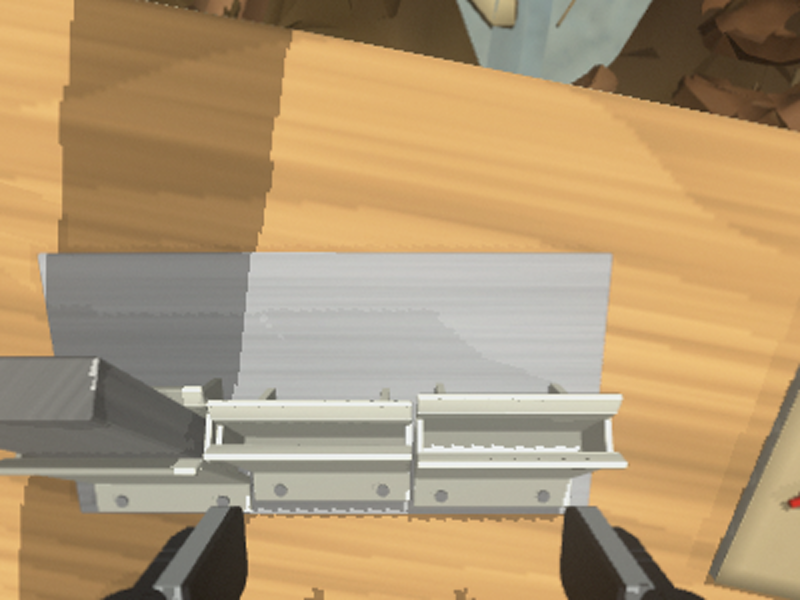

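```bash
python3 - <<'E'
from h import *
crop("w5",215,185,440,265,3.55,"w5zz")
crop("w5",130,110,330,265,4,"w5zy")
E
```

```text
(no output)
```

View pics/w5zz.png

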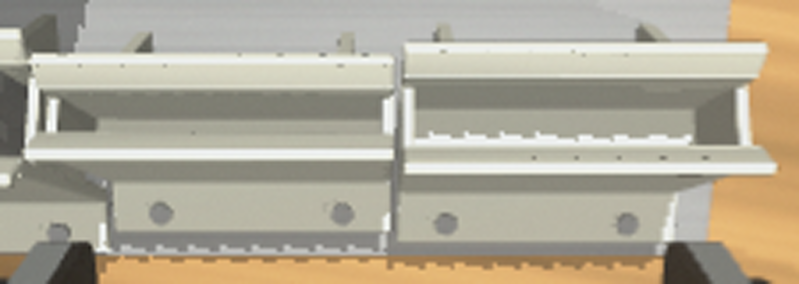

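View pics/w5zy.png

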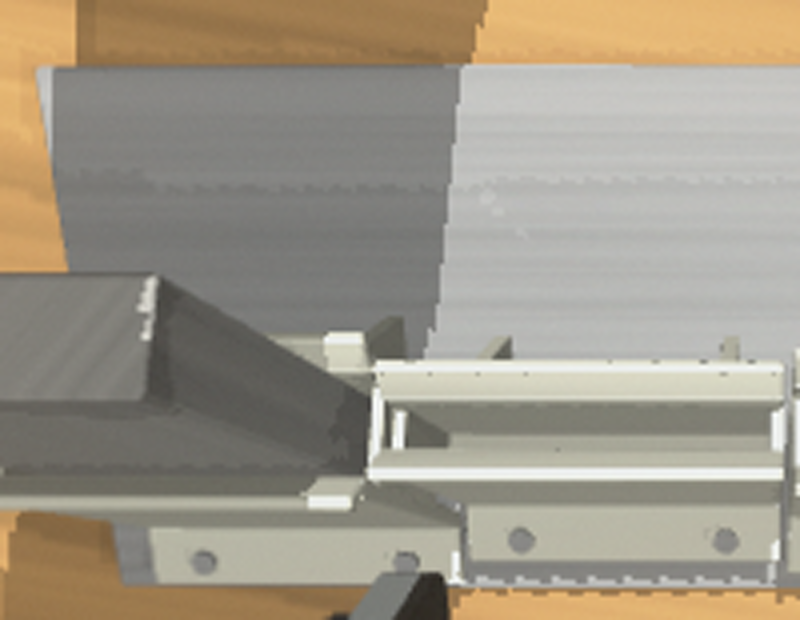

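```bash
cat > stand2.py <<'E'
from stand import *
s=load("w5")
a=lambda u,v:(215+u/3.55-.36,185+v/3.55-.36)
b=lambda u,v:(130+u/4-.375,110+v/4-.375)
c=lambda u,v:(120+u/2-.25,v/2-.25)
B=[((-71,-143),b(38,67)),((-71,143),c(611,253)),((71,-143),b(124,584))]
Pp=[((-11,36,120),b(158,274)),((9,36,120),b(146,402))]
Lp=[(0,-1,-1,a(33,60)),(0,-1,1,a(393,60)),(0,1,-1,a(27,155)),(0,1,1,a(393,153)),(1,-1,-1,a(405,47)),(1,-1,1,a(768,47)),(1,1,-1,a(405,168)),(1,1,1,a(776,168))]
W={-1:22,0:10,1:16}
def res(p):
    S,T=slotT(p,-1); r=[]
    for q,uv in B: r.append(proj(s,tp(S,[q[0]/1e3,q[1]/1e3,.008]))[0]-uv)
    for q,uv in Pp: r.append(proj(s,tp(T,np.array(q)/1e3+[0,p[5],0]))[0]-uv)
    for i,sx,sy,uv in Lp: r.append(proj(s,tp(slotT(p,i)[1],np.array([sx*(W[i]/2+4+p[6]*1e3),sy*(40+p[7]*1e3),53])/1e3))[0]-uv)
    return np.concatenate(r)
p0=np.r_[np.load("stand.npy")[:6],0.001,0]
sol=least_squares(lambda p:np.r_[res(p),p[6]*500,p[7]*500],p0,loss="soft_l1"); p=sol.x
print(p.round(4),np.degrees(p[2])); print(res(p).reshape(-1,2).round(2).tolist())
np.save("stand2.npy",p)
for i in (0,1): 
    T=slotT(p,i)[1]; print(i,"floor",T[:3,3].round(4),"mouth",tp(T,[0,0,.045]).round(4)); 
print(T[:3,:3].round(3))
E
python3 stand2.py
```

```text
[ 0.5766  0.0977  0.1755  0.0228  0.0301 -0.0021  0.0021  0.0025] 10.052702306759711
[[-1.19, -0.16], [1.9, -0.06], [-0.6, 0.83], [0.23, 0.28], [-0.23, 0.34], [-0.2, -0.31], [0.14, -0.15], [-0.32, -0.51], [0.16, 0.29], [0.38, 0.01], [-0.26, 0.19], [0.48, -0.27], [-0.08, -0.13]]
0 floor [0.5991 0.1017 0.1151] mouth [[0.5783 0.098  0.1548]]
1 floor [0.5837 0.1884 0.1151] mouth [[0.5629 0.1847 0.1548]]
[[ 0.869 -0.175 -0.462]
 [ 0.154  0.985 -0.082]
 [ 0.469  0.     0.883]]
```

```bash
python3 -m crank '0 0 -5 0 7.9;-4.3 -0.96 0 0 7.9;-4.3 -0.96 0 0 7.9;-4.3 -0.96 0 0 7.9;-4.3 -0.97 0 0 7.9;-4.3 -0.97 0 0 7.9;-4.3 -0.97 0 0 7.9;-4.3 -0.97 0 0 7.9;0 0 0 0.135 7.9;0 0 0 0.135 7.9;0 0 0 0.135 7.9;0 0 0 0.135 7.9;0 0 0 0 7.9;0 0 0 0 7.9' ; python3 - <<'E'
from h import *
s=take("wrist","w6"); print(s["tcp"])
crop("w6",120,100,520,400,2,"w6z")
M=q2m(observe()["tool_rot"]); print(M.round(4))
print("to go cm",M.T@(np.array([.5500,-.1716,.195])-s["tcp"])*100)
E
```

```text
time_s: 7.0
tcp_pos: [0.5503, -0.1713, 0.3009]
tool_rot: [0.001, 0.822, 0.569, 0.0]
contact_force: [-0.6, -0.2, 0.1]
finger_gap: 0.0794
[ 0.55029534 -0.17128974  0.30086944]
[[ 3.513e-01  9.363e-01  7.000e-04]
 [ 9.363e-01 -3.513e-01 -5.000e-04]
 [-2.000e-04  8.000e-04 -1.000e+00]]
to go cm [-0.03764677 -0.02573452 10.58693221]
```

View pics/w6z.png

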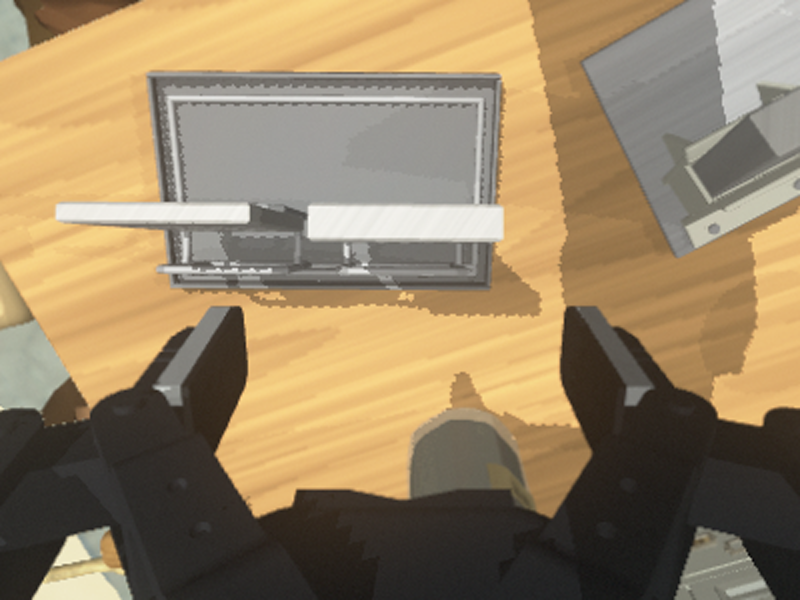

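```bash
python3 -m crank '0 0 3.5 0 7.9;0 0 3.5 0 7.9;0 0 2.5 0 7.9;0 0 1 0 7.9;0 0 0 0 7.9;0 0 0 0 7' ; python3 - <<'E'
from h import *
s=take("wrist","w7"); print(s["tcp"])
crop("w7",120,100,520,400,2,"w7z")
E
```

```text
time_s: 7.65
tcp_pos: [0.551, -0.1703, 0.1965]
tool_rot: [0.0, 0.822, 0.569, 0.0]
contact_force: [0.1, 1.1, -2.0]
finger_gap: 0.0711
[ 0.55101012 -0.17032275  0.19652011]
```

View pics/w7z.png

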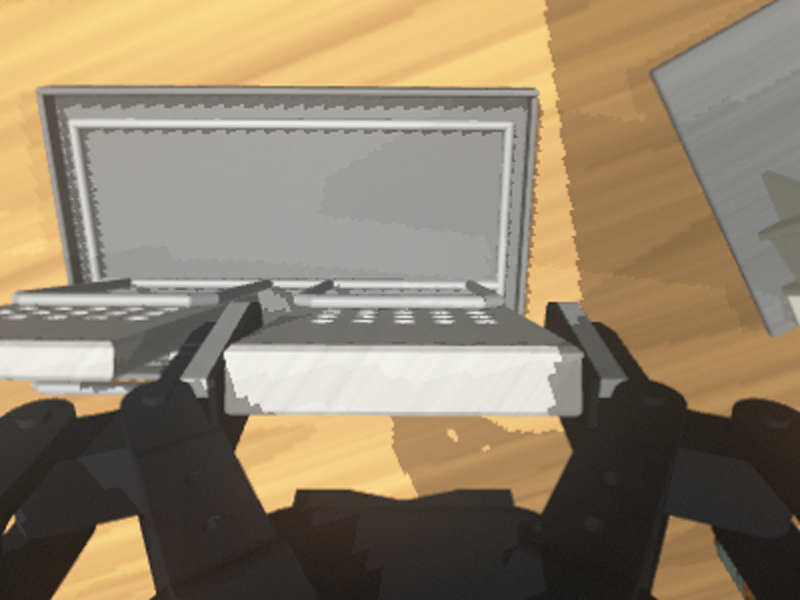

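```bash
python3 -m crank '0 0 0 0 4;0 0 -0.1 0 4;0 -0.35 -0.05 0 4;0 -0.35 -0.05 0 4;0 0 0 0 4;0 0 0 0 4' ; python3 - <<'E'
from h import *
s=take("wrist","w8"); print(s["tcp"])
crop("w8",120,100,520,400,2,"w8z")
s=take("side","s8")
crop("s8",220,150,380,350,3,"s8z")
E
```

```text
time_s: 8.3
tcp_pos: [0.5484, -0.1695, 0.1998]
tool_rot: [0.004, 0.823, 0.569, 0.004]
contact_force: [8.5, -3.1, -2.5]
finger_gap: 0.0709
[ 0.5484398  -0.16946209  0.1998158 ]
```

View pics/w8z.png

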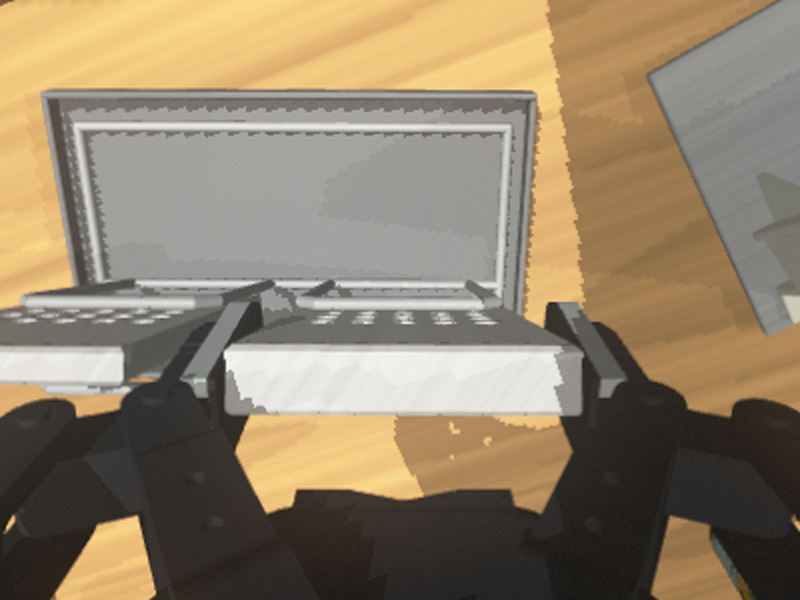

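View pics/s8z.png

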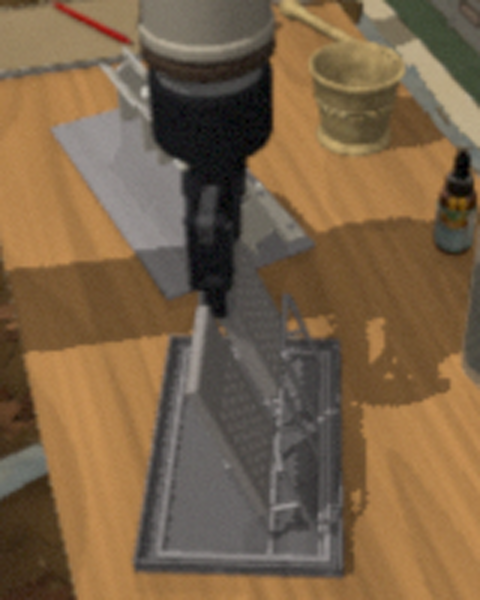

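```bash
python3 -m crank '0 -0.4 0 0 4;0 -0.4 0 0 4;0 0 0 0 4' ; python3 -m crank '0 -0.4 0 0 4;0 -0.4 0 0 4;0 0 0 0 4;0 0 0 0 4';python3 - <<'E'
from h import *
s=take("wrist","w9"); print(s["tcp"])
crop("w9",120,100,520,400,2,"w9z")
E
```

```text
time_s: 8.7
tcp_pos: [0.541, -0.1667, 0.2001]
tool_rot: [0.005, 0.823, 0.569, 0.004]
contact_force: [9.8, -4.3, -0.8]
finger_gap: 0.0707
time_s: 9.1
tcp_pos: [0.5339, -0.1639, 0.2004]
tool_rot: [0.005, 0.823, 0.569, 0.004]
contact_force: [7.3, -3.6, -0.2]
finger_gap: 0.071
[ 0.53394343 -0.1639349   0.20035166]
```

View pics/w9z.png

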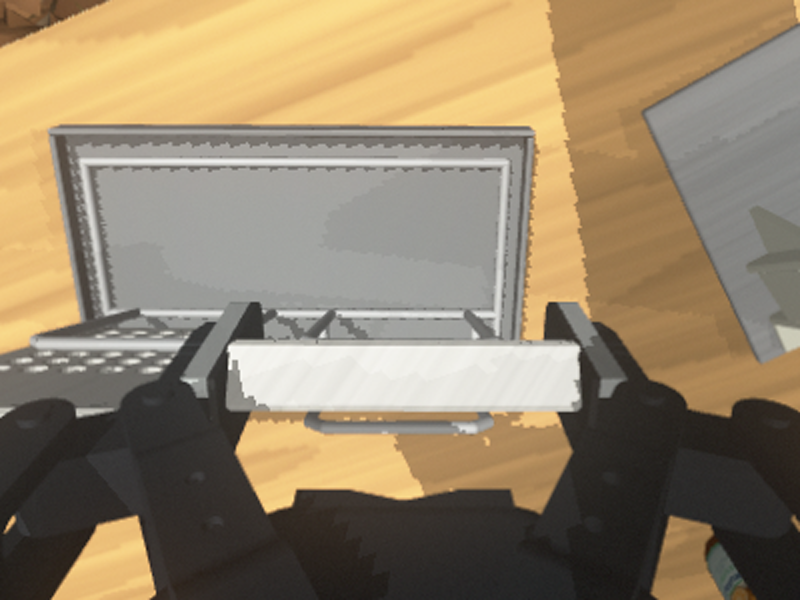

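```bash
cat > tilt.py <<'E'
import sys
from h import *
from scipy.optimize import least_squares
def fit(tag,near,far,t):
    # near/far: [(uL,vL),(uR,vR)] full px ; pose in tool frame
    s=load(tag); H=np.array(s["hand_eye"]); Hi=np.linalg.inv(H); r=cv2.Rodrigues(Hi[:3,:3])[0]
    uv=np.array(near+far,float)
    def model(p):
        x,y,z,th,ya=p; d=np.array([-np.sin(th),-np.cos(th)])  # plate up dir in tool (y,z): toward robot=-y, up=-z
        e=np.array([np.cos(th),-np.sin(th)])                  # thickness dir
        P=[]
        for k in (0,t):
            for sx in (-.036,.036):
                P.append([x+sx*np.cos(ya),y+k*e[0]+sx*np.sin(ya),z+k*e[1]])
        return np.array(P)
    f=lambda p:(cv2.projectPoints(model(p),r,Hi[:3,3],np.array(s["mtx"]),np.array(s["dist"]))[0][:,0]-uv).ravel()
    sol=least_squares(f,[0,0,-.05,.5,0],x_scale=[.01,.01,.01,.1,.1])
    p=sol.x; J=sol.jac; cov=np.linalg.inv(J.T@J)*0.3**2
    print("x %.4f y %.4f z %.4f tilt %.1f yaw %.2f"%(*p[:3],*np.degrees(p[3:])),"sd tilt %.1f"%np.degrees(cov[3,3]**.5),sol.fun.round(2))
    return p
E
python3 - <<'E'
from tilt import *
c=lambda u,v:(120+u/2-.25,100+v/2-.25)
fit("w7",[c(225,347),c(582,352)],[c(228,413),c(580,415)],.014)
fit("w8",[c(225,346),c(582,350)],[c(228,413),c(580,415)],.014)
fit("w9",[c(228,342),c(581,342)],[c(227,410),c(582,410)],.014)
crop("w9",220,255,420,320,4,"w9zz")
E
```

```text
x -0.0005 y -0.0122 z -0.0369 tilt 8.1 yaw 0.56 sd tilt 1.0 [-0.02  0.22  0.31 -0.47  0.07 -0.24 -0.36  0.5 ]
x -0.0005 y -0.0124 z -0.0366 tilt 10.1 yaw 0.46 sd tilt 1.0 [ 0.13  0.22  0.15 -0.24 -0.13 -0.24 -0.16  0.25]
x -0.0004 y -0.0130 z -0.0352 tilt 17.6 yaw -0.09 sd tilt 1.3 [-0.14 -0.23  0.18 -0.24  0.23  0.23 -0.27  0.25]
```

View pics/w9zz.png

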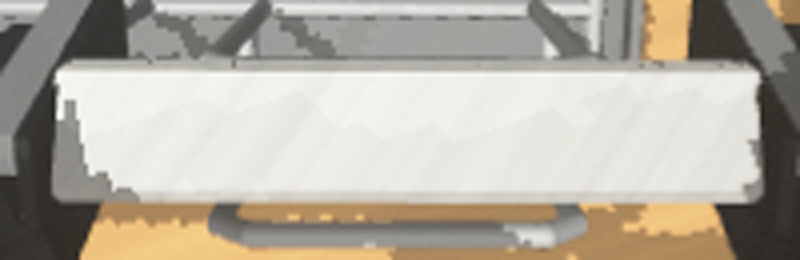

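```bash
python3 -m crank '0 0.3 -0.3 0 4;0 -0.5 -1.5 0 4;0 -0.7 -2.5 0 4;0 -0.7 -2.5 0 4;0 -0.5 -2.5 0 4;0 0 -3 0 4;0 0 -2 0 4;0 0 0 0 4;0 0 0 0 4' ; python3 - <<'E'
from h import *
s=take("wrist","w10"); print(s["tcp"])
crop("w10",120,100,520,400,2,"w10z")
s=take("scene","s10")
crop("s10",250,130,410,300,3.5,"s10z")
E
```

```text
time_s: 10.05
tcp_pos: [0.5084, -0.1544, 0.34]
tool_rot: [-0.0, 0.822, 0.569, -0.0]
contact_force: [-0.1, -0.1, -2.7]
finger_gap: 0.0712
[ 0.50836127 -0.15438454  0.34001924]
```

View pics/w10z.png

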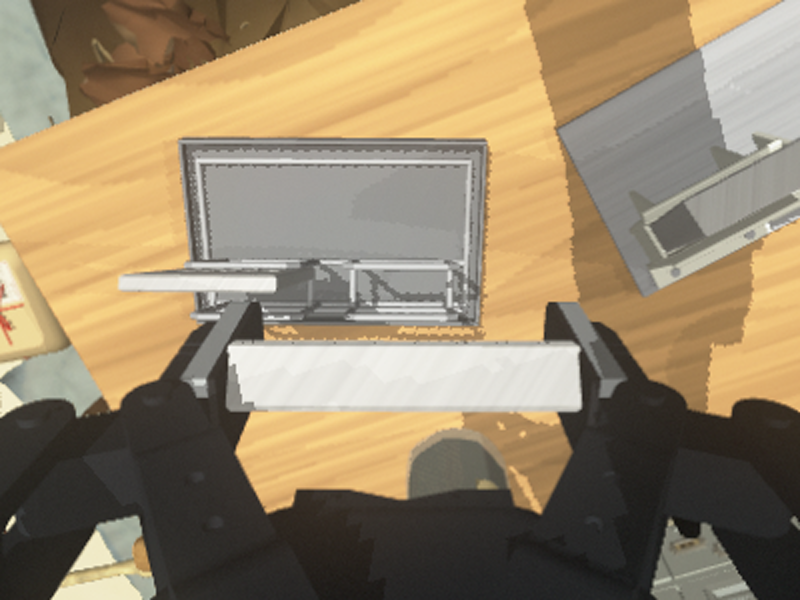

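View pics/s10z.png

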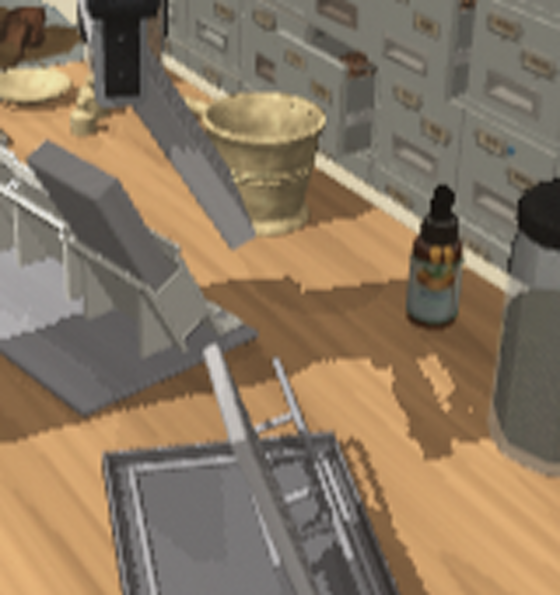

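```bash
python3 - <<'E'
from h import *
s=load("s10"); o=observe(); M=q2m(o["tool_rot"]); t=o["tcp_pos"]
for th in (24,26,28,30,32,34):
    a=np.radians(th); up=np.array([0,-np.sin(a),-np.cos(a)]); e=np.array([0,np.cos(a),-np.sin(a)])
    top=np.array([-.0004,-.0065,-.037])
    P=[top-up*.12-e*.007+[-.036,0,0],top-up*.12+e*.007+[-.036,0,0]]
    uv=proj(s,t+np.array(P)@M.T); print(th,((uv-[250,130])*3.5).round(0).tolist())
E
```

```text
24 [[203.0, 268.0], [231.0, 255.0]]
26 [[211.0, 264.0], [239.0, 251.0]]
28 [[220.0, 261.0], [247.0, 246.0]]
30 [[228.0, 257.0], [254.0, 241.0]]
32 [[236.0, 252.0], [262.0, 236.0]]
34 [[244.0, 248.0], [269.0, 231.0]]
```

```bash
python3 -m crank '0 0 0 -0.135 4;0 0 0 -0.135 4;0 0 0 -0.135 4;0 0 0 -0.135 4;4.05 0.63 0 0 4;4.05 0.63 0 0 4;4.05 0.63 0 0 4;4.05 0.63 0 0 4;4.05 0.63 0 0 4;4.05 0.63 0 0 4;4.05 0.63 0 0 4;4.05 0.63 0 0 4;0 0 2 0 4;0 0 0 0 4;0 0 0 0 4' ; cat > ins.py <<'E'
from stand import *
p=np.load("stand2.npy")
def go(i,d,th,top=(-.0004,-.0065,-.037),xs=0.0):
    """cm in tool axes from measured TCP to have foot at slot height d (mm) with tilt th"""
    o=observe(); M=q2m(o["tool_rot"]); T=slotT(p,i)[1]
    a=np.radians(th); foot=np.array(top)+.12*np.array([0,np.sin(a),np.cos(a)])
    # use ideal down orientation with stand yaw
    c,s_=np.cos(p[2]),np.sin(p[2]); D=np.array([[-s_,c,0],[c,s_,0],[0,0,-1]]).T
    tgt=tp(T,[xs/1e3,0,d/1e3])[0]-D@foot
    print("d",d,"tcp tgt",tgt.round(4),"move cm",(D.T@(tgt-o["tcp_pos"])*100).round(2),"yaw err",round(np.arctan2(M[:,0]@D[:,1],M[:,0]@D[:,0]),4))
E
python3 - <<'E'
from ins import *
s=take("wrist","w11"); print(s["tcp"])
go(1,60,30);go(1,45,30);go(1,30,28);go(1,0,28)
crop("w11",120,100,520,400,2,"w11z")
take("scene","s11")
crop("s11",190,100,350,240,5,"s11z")
E
```

```text
time_s: 11.65
tcp_pos: [0.5002, 0.1718, 0.319]
tool_rot: [-0.001, 0.641, 0.767, -0.002]
contact_force: [-0.0, 0.1, -2.8]
finger_gap: 0.071
[0.50024276 0.1718157  0.31896183]
d 60 tcp tgt [0.5032 0.1745 0.235 ] move cm [0.24 0.28 8.48] yaw err -0.0018
d 45 tcp tgt [0.5102 0.1757 0.2218] move cm [0.24 0.98 9.8 ] yaw err -0.0018
d 30 tcp tgt [0.5207 0.1776 0.2106] move cm [ 0.24  2.05 10.92] yaw err -0.0018
d 0 tcp tgt [0.5346 0.1801 0.1841] move cm [ 0.24  3.46 13.57] yaw err -0.0018
```

View pics/w11z.png

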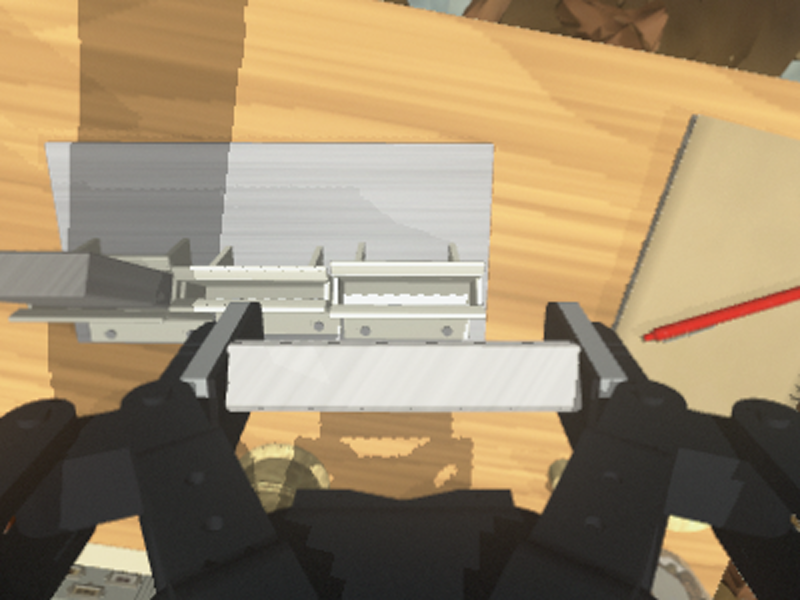

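View pics/s11z.png

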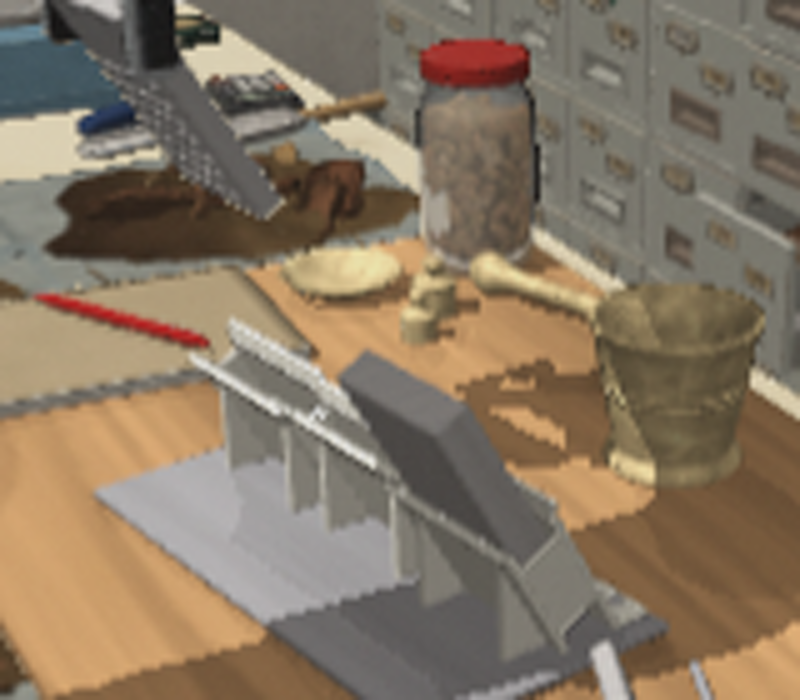

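Compare the held foot with predictions again, then approach.

```bash
python3 -m crank '0.24 0.28 3 0 4;0 0 3 0 4;0 0 2.3 0 4;0 0 0 0 4;0 0 0 0 4'; python3 - <<'E'
from ins import *
s=load("s11"); t=s["tcp"]; M=q2m(observe()["tool_rot"])
for th in (26,28,30,32,34):
    a=np.radians(th); up=np.array([0,-np.sin(a),-np.cos(a)]); e=np.array([0,np.cos(a),-np.sin(a)])
    top=np.array([-.0004,-.0065,-.037])
    P=[top-up*.12-e*.007+[-.036,0,0],top-up*.12+e*.007+[-.036,0,0]]
    uv=proj(s,t+np.array(P)@M.T); print(th,((uv-[190,100])*5).round(0).tolist())
s=take("scene","s12"); crop("s12",190,100,350,240,5,"s12z")
take("side","d12"); crop("d12",230,110,370,250,5,"d12z")
go(1,60,30);go(1,45,30);go(1,0,28)
E
```

```text
time_s: 12.25
tcp_pos: [0.5038, 0.1754, 0.2381]
tool_rot: [0.0, 0.642, 0.767, 0.0]
contact_force: [-0.1, -0.3, -1.5]
finger_gap: 0.071
26 [[247.0, 236.0], [270.0, 217.0]]
28 [[254.0, 230.0], [276.0, 211.0]]
30 [[261.0, 225.0], [282.0, 205.0]]
32 [[268.0, 219.0], [288.0, 198.0]]
34 [[274.0, 213.0], [294.0, 191.0]]
d 60 tcp tgt [0.5032 0.1745 0.235 ] move cm [-0.14 -0.16  0.42] yaw err -0.0029
d 45 tcp tgt [0.5102 0.1757 0.2218] move cm [-0.14  0.55  1.74] yaw err -0.0029
d 0 tcp tgt [0.5346 0.1801 0.1841] move cm [-0.14  3.02  5.51] yaw err -0.0029
```

View pics/s12z.png

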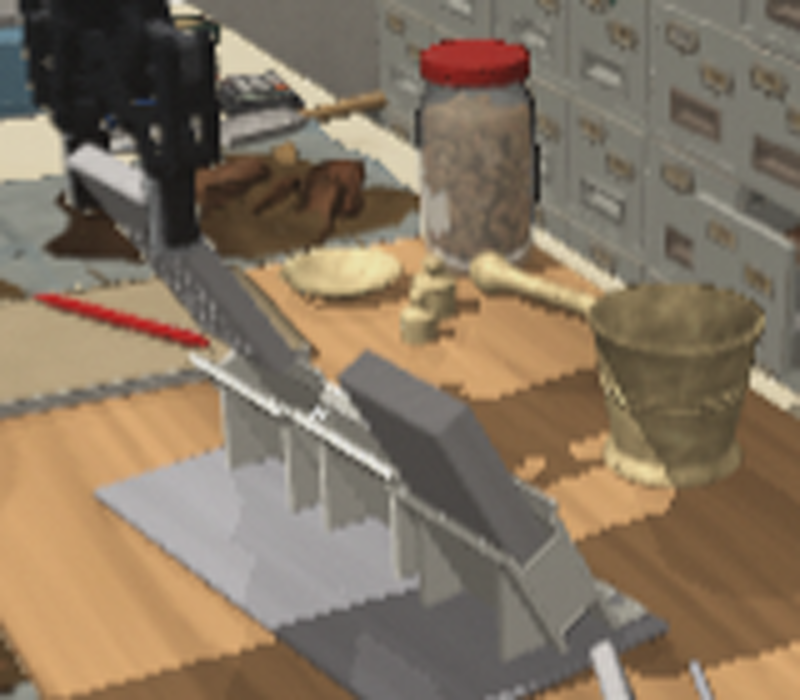

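View pics/d12z.png

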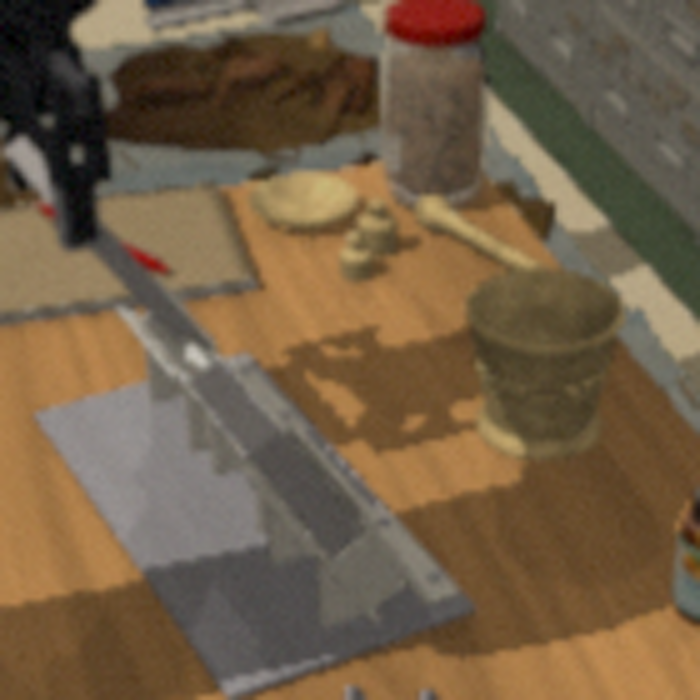

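```bash
python3 -m crank '-0.14 -0.3 0.4 0 4;0 0.3 0.6 0 4;0 0.3 0.6 0 4;0 0.1 0.25 0 4;0 0 0 0 4'; python3 - <<'E'
from ins import *
s=take("scene","s13"); crop("s13",190,100,350,240,5,"s13z")
go(1,45,31);go(1,30,29);go(1,0,28)
E
```

```text
time_s: 12.85
tcp_pos: [0.5081, 0.1754, 0.2185]
tool_rot: [0.0, 0.641, 0.767, 0.0]
contact_force: [1.6, 0.0, -2.0]
finger_gap: 0.0711
d 45 tcp tgt [0.5084 0.1754 0.2207] move cm [-0.02  0.05 -0.2 ] yaw err -0.0037
d 30 tcp tgt [0.5189 0.1773 0.2096] move cm [-0.02  1.11  0.92] yaw err -0.0037
d 0 tcp tgt [0.5346 0.1801 0.1841] move cm [-0.02  2.71  3.46] yaw err -0.0037
```

View pics/s13z.png

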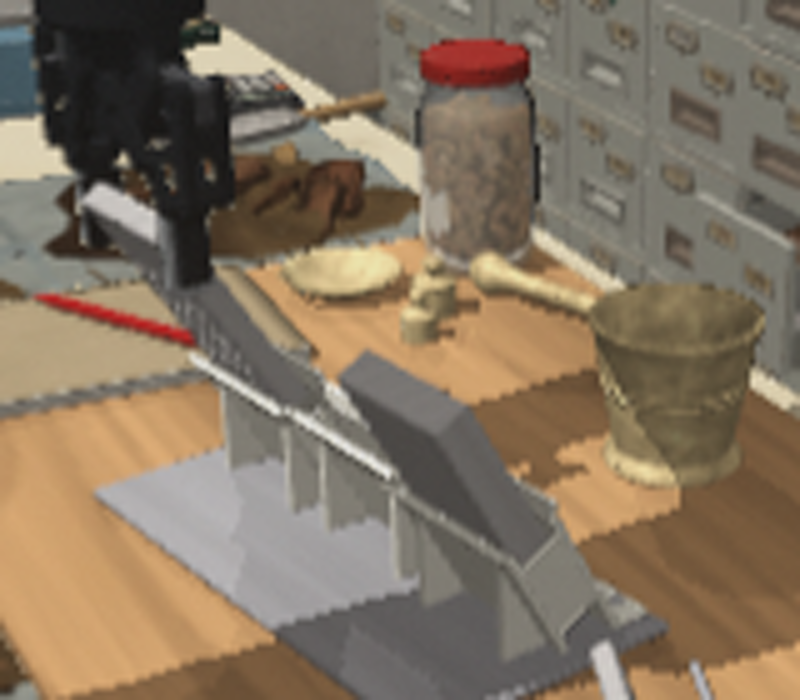

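```bash
python3 -m crank '0 0.4 0.4 0 4;0 0.4 0.4 0 4;0 0.3 0.35 0 4;0 0 0 0 4'; python3 -m crank '0 0.25 0.4 0 4;0 0.25 0.4 0 4;0 0 0 0 4'; python3 - <<'E'
from ins import *
go(1,20,28);go(1,0,28)
E
```

```text
time_s: 13.3
tcp_pos: [0.5176, 0.177, 0.2061]
tool_rot: [-0.001, 0.641, 0.768, -0.001]
contact_force: [-0.9, -0.2, -4.2]
finger_gap: 0.071
time_s: 13.6
tcp_pos: [0.5224, 0.1779, 0.1981]
tool_rot: [-0.001, 0.641, 0.768, -0.001]
contact_force: [-2.2, -0.9, -6.5]
finger_gap: 0.0712
d 20 tcp tgt [0.5253 0.1784 0.2017] move cm [-0.    0.3  -0.36] yaw err -0.0039
d 0 tcp tgt [0.5346 0.1801 0.1841] move cm [-0.    1.24  1.41] yaw err -0.0039
```

```bash
python3 -m crank '0 0.45 0.4 0 4;0 0.4 0.4 0 4;0 0 0 0 4'; python3 -m crank '0 0.25 0.4 0 4;0 0.15 0.3 0 4;0 0 0 0 4';python3 - <<'E'
from ins import *
go(1,0,28)
s=take("scene","s14"); crop("s14",190,100,350,240,5,"s14z")
E
```

```text
time_s: 13.9
tcp_pos: [0.5297, 0.1792, 0.1897]
tool_rot: [-0.001, 0.641, 0.768, -0.002]
contact_force: [-3.8, 0.1, -8.3]
finger_gap: 0.0712
time_s: 14.2
tcp_pos: [0.5335, 0.1801, 0.1842]
tool_rot: [-0.001, 0.641, 0.768, -0.002]
contact_force: [-8.7, -2.5, 2.7]
finger_gap: 0.0713
d 0 tcp tgt [0.5346 0.1801 0.1841] move cm [-0.02  0.1   0.01] yaw err -0.0039
```

View pics/s14z.png

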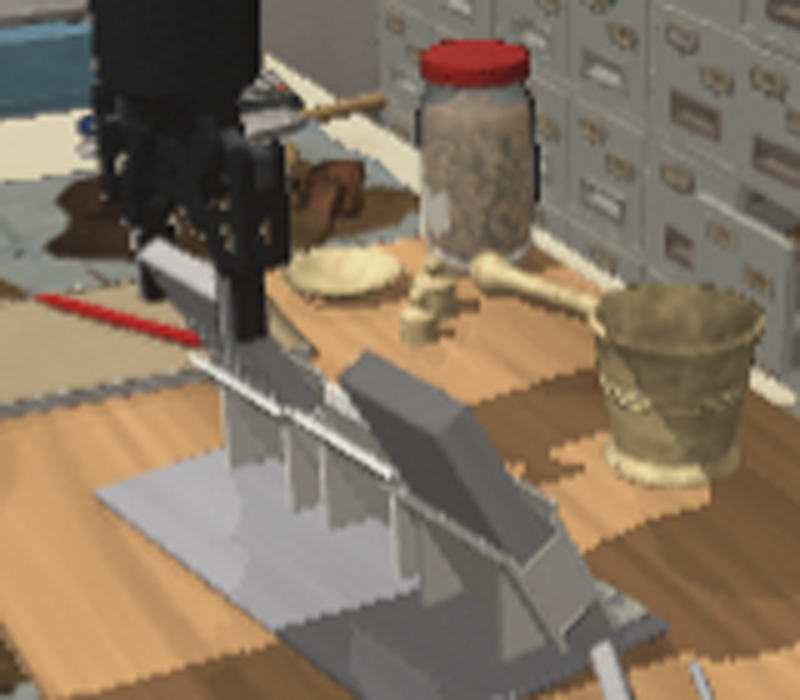

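```bash
python3 -m crank '0 0 0.3 0 4;0 0 0 0 4'; python3 -m crank '0 0 0.3 0 4;0 0 0 0 4;0 0 0 0 7.6;0 0 0 0 7.9;0 0 0 0 7.9'; python3 - <<'E'
from ins import *
go(1,0,28)
s=take("wrist","w14"); crop("w14",120,100,520,400,2,"w14z")
E
```

```text
time_s: 14.45
tcp_pos: [0.5334, 0.1802, 0.184]
tool_rot: [-0.0, 0.641, 0.768, -0.002]
contact_force: [-17.7, -5.9, 24.1]
finger_gap: 0.0712
time_s: 14.95
tcp_pos: [0.537, 0.1807, 0.1791]
tool_rot: [0.001, 0.641, 0.767, 0.001]
contact_force: [0.9, -1.1, 0.0]
finger_gap: 0.0787
d 0 tcp tgt [0.5346 0.1801 0.1841] move cm [-0.02 -0.25 -0.5 ] yaw err -0.0035
```

View pics/w14z.png

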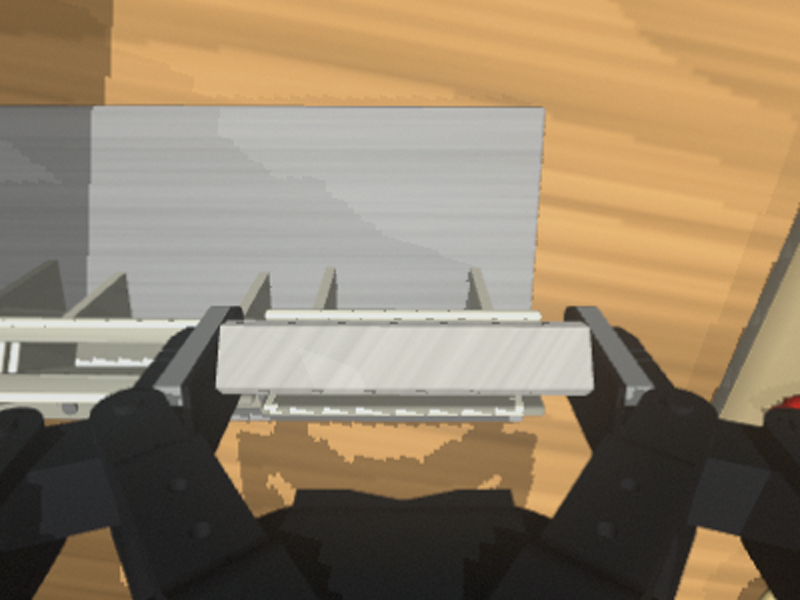

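```bash
python3 -m crank '0 0 -2 0 7.9;0 0 -4 0 7.9;0 0 -4 0 7.9;0 0 -3.5 0 7.9;-4.27 -1 0 0 7.9;-4.27 -1 0 0 7.9;-4.27 -1 0 0 7.9;-4.27 -1 0 0 7.9;-4.27 -1 0 0 7.9;-4.27 -1 0 0 7.9;-4.27 -1 0 0 7.9;-4.27 -1 0 0 7.9;-4.27 -1 0 0 7.9;-4.27 -1 0 0 7.9;0 0 0 0.135 7.9;0 0 0 0.135 7.9;0 0 0 0.135 7.9;0 0 0 0.135 7.9;0 0 0 0 7.9;0 0 0 0 7.9' ; python3 - <<'E'
from h import *
s=take("wrist","w15"); print(s["tcp"])
crop("w15",120,100,520,400,2,"w15z")
M=q2m(observe()["tool_rot"]); 
print("to go cm",M.T@(np.array([.513,-.2574,.202])-s["tcp"])*100)
s=take("scene","s15"); crop("s15",190,100,350,240,5,"s15z")
E
```

```text
time_s: 17.0
tcp_pos: [0.5134, -0.2576, 0.3131]
tool_rot: [0.0, 0.821, 0.57, 0.0]
contact_force: [-0.1, 0.5, 0.0]
finger_gap: 0.079
[ 0.51344783 -0.25760331  0.31313423]
to go cm [ 1.89664779e-03 -4.94993314e-02  1.11134215e+01]
```

View pics/w15z.png

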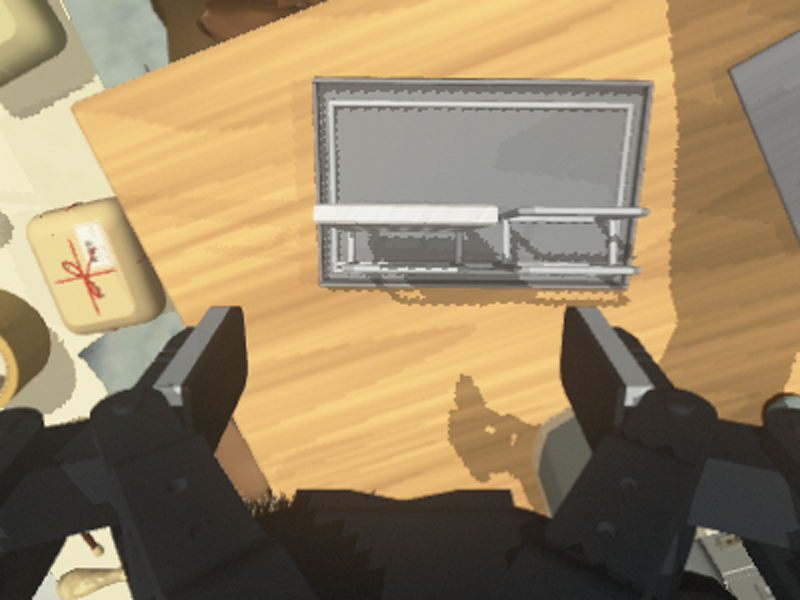

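View pics/s15z.png

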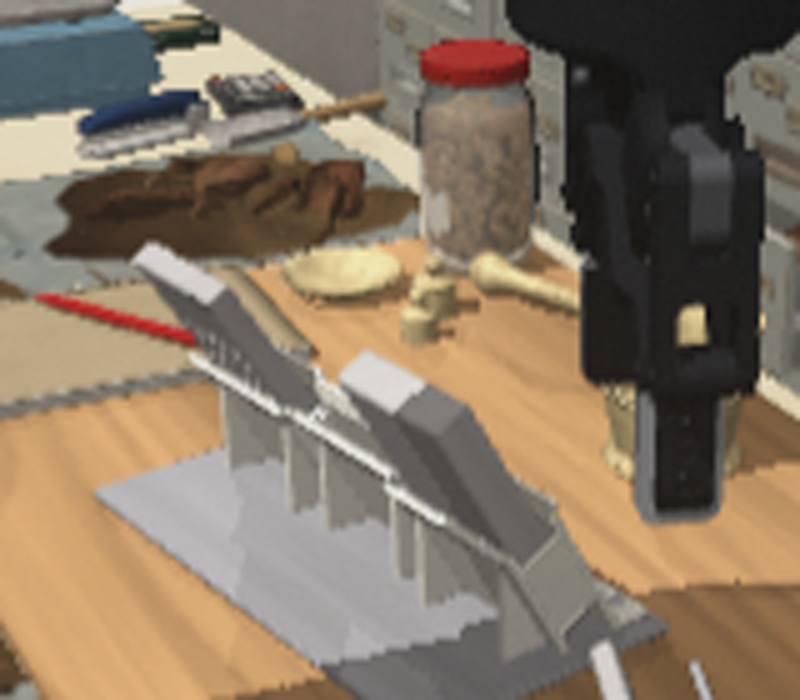

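```bash
python3 -m crank '0 0 3.5 0 7.9;0 0 3.5 0 7.9;0 0 2.5 0 7.9;0 -0.05 1.5 0 7.9;0 0 0 0 7.9;0 0 0 0 4;0 0 0 0 4;0 0 0 0 4' ; python3 - <<'E'
from h import *
s=take("wrist","w16"); print(s["tcp"])
crop("w16",120,100,520,400,2,"w16z")
E
```

```text
time_s: 17.9
tcp_pos: [0.5135, -0.2578, 0.2046]
tool_rot: [0.001, 0.822, 0.569, 0.0]
contact_force: [0.5, 0.1, -0.9]
finger_gap: 0.0707
[ 0.51350171 -0.25775603  0.20458461]
```

View pics/w16z.png

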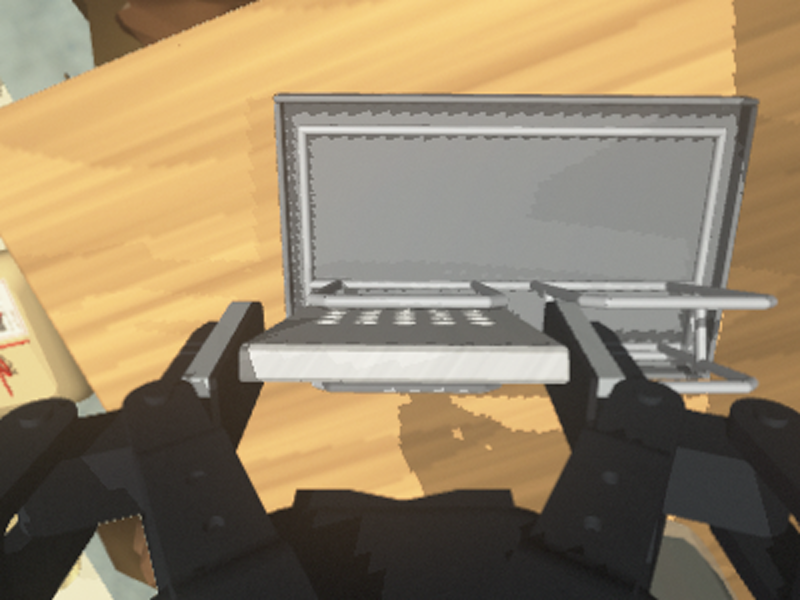

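```bash
python3 -m crank '0 0 -0.1 0 4;0 -0.4 0 0 4;0 -0.4 0 0 4;0 -0.4 0 0 4;0 -0.4 0 0 4;0 0 0 0 4;0 0 0 0 4'; python3 - <<'E'
from h import *
s=take("wrist","w17"); print(s["tcp"])
crop("w17",120,100,520,400,2,"w17z")
E
```

```text
time_s: 18.65
tcp_pos: [0.5023, -0.2532, 0.2069]
tool_rot: [0.005, 0.822, 0.569, 0.003]
contact_force: [7.5, -3.7, 1.4]
finger_gap: 0.0705
[ 0.50225959 -0.25322614  0.20685842]
```

View pics/w17z.png

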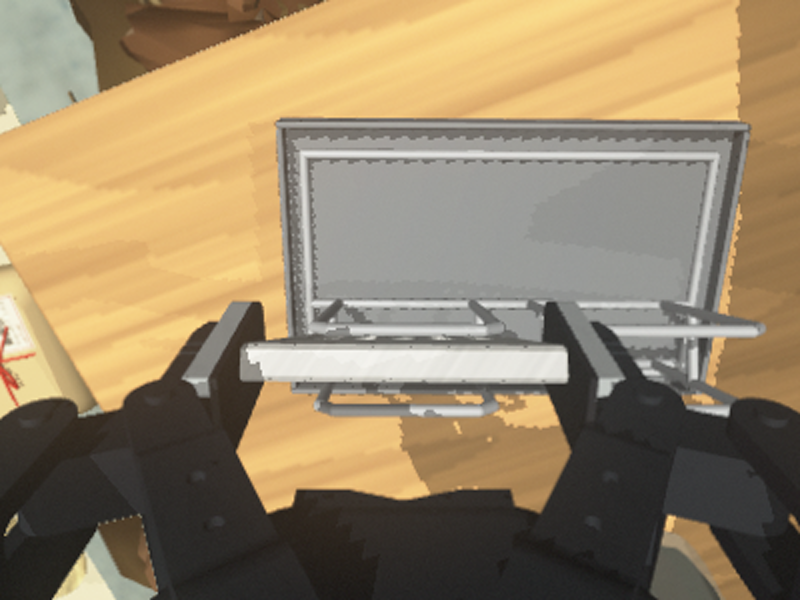

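```bash
python3 -m crank '0 0.3 -0.3 0 4;0 -0.5 -1.5 0 4;0 -0.7 -2.5 0 4;0 -0.7 -2.5 0 4;0 -0.5 -2.5 0 4;0 0 -3 0 4;0 0 -2 0 4;0 0 0 0 4;0 0 0 0 4' ; python3 - <<'E'
from tilt import *
s=take("wrist","w18"); print(s["tcp"])
crop("w18",220,255,420,320,4,"w18z")
o=observe(); M=q2m(o["tool_rot"]); t=o["tcp_pos"]
s=take("scene","s18")
crop("s18",250,160,410,320,4.5,"s18z")
for th in (24,26,28,30,32,34):
    a=np.radians(th); up=np.array([0,-np.sin(a),-np.cos(a)]); e=np.array([0,np.cos(a),-np.sin(a)])
    top=np.array([-.0004,-.0065,-.031])
    P=[top-up*.12-e*.004+[-.036,0,0],top-up*.12+e*.004+[-.036,0,0],top-e*.004+[-.036,0,0],top+e*.004+[-.036,0,0]]
    uv=proj(s,t+np.array(P)@M.T); print(th,((uv-[250,160])*4.5).round(0).tolist())
E
```

```text
time_s: 19.6
tcp_pos: [0.4775, -0.2441, 0.347]
tool_rot: [-0.0, 0.823, 0.569, -0.0]
contact_force: [-0.6, -0.1, -2.2]
finger_gap: 0.0703
[ 0.47751537 -0.24410069  0.34700648]
24 [[329.0, 350.0], [353.0, 339.0], [165.0, 31.0], [192.0, 19.0]]
26 [[342.0, 344.0], [365.0, 333.0], [166.0, 32.0], [192.0, 18.0]]
28 [[354.0, 339.0], [377.0, 326.0], [166.0, 32.0], [191.0, 18.0]]
30 [[366.0, 332.0], [389.0, 320.0], [166.0, 33.0], [191.0, 18.0]]
32 [[378.0, 326.0], [400.0, 312.0], [166.0, 33.0], [191.0, 17.0]]
34 [[390.0, 319.0], [412.0, 305.0], [167.0, 33.0], [191.0, 17.0]]
```

View pics/w18z.png

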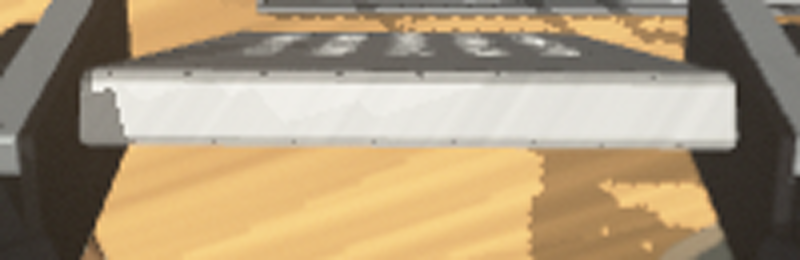

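View pics/s18z.png

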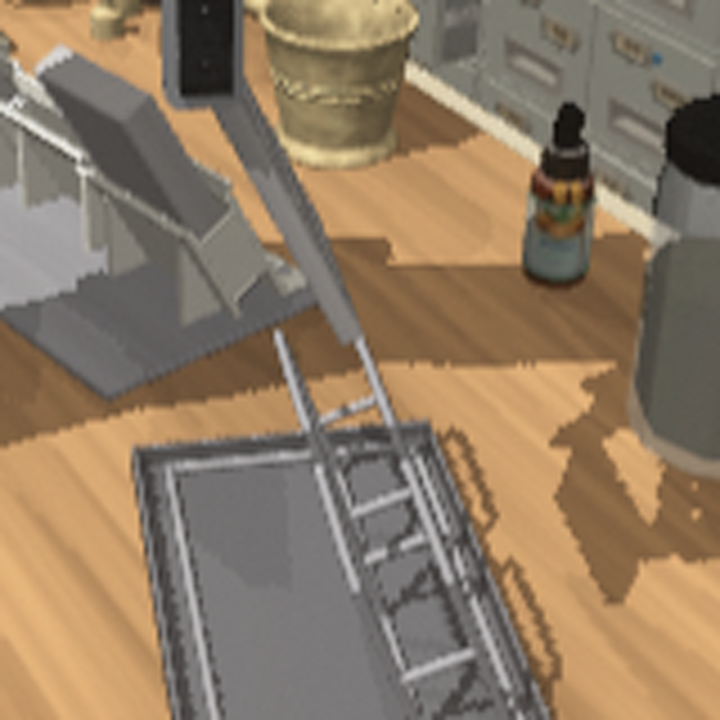

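```bash
python3 - <<'E'
from tilt import *
c=lambda u,v:(220+u/4-.375,255+v/4-.375)
p=fit("w18",[c(80,72),c(738,75)],[c(81,145),c(737,148)],.008)
a=p[3]; print("top mid",p[0],p[1]+.004*np.cos(a),p[2]-.004*np.sin(a))
E
```

```text
x -0.0004 y -0.0075 z -0.0274 tilt 15.7 yaw 0.20 sd tilt 2.4 [ 0.06  0.06 -0.04  0.06 -0.08 -0.06  0.06 -0.06]
top mid -0.0004189037061642828 -0.003608172389697949 -0.02850506584569014
```

```bash
python3 -m crank '0 0 0 -0.135 4;0 0 0 -0.135 4;0 0 0 -0.135 4;0 0 0 -0.135 4;4.1 0.9 0 0 4;4.1 0.9 0 0 4;4.1 0.9 0 0 4;4.1 0.9 0 0 4;4.1 0.9 0 0 4;4.1 0.9 0 0 4;4.1 0.9 0 0 4;4.1 0.9 0 0 4;0 0 0 0 4;0 0 0 0 4'; python3 - <<'E'
from ins import *
s=take("wrist","w19"); print(s["tcp"])
t=(-.0004,-.0036,-.0285)
go(0,62,24.5,t);go(0,45,24.5,t);go(0,15,28,t);go(0,0,28,t)
crop("w19",120,100,520,400,2,"w19z")
E
```

```text
time_s: 21.1
tcp_pos: [0.4895, 0.0923, 0.3461]
tool_rot: [-0.001, 0.64, 0.769, -0.001]
contact_force: [0.5, -0.7, -1.9]
finger_gap: 0.0703
[0.48953422 0.09225433 0.34608825]
d 62 tcp tgt [0.5249 0.089  0.2505] move cm [-0.78  3.42  9.56] yaw err -0.0043
d 45 tcp tgt [0.5328 0.0904 0.2355] move cm [-0.78  4.22 11.06] yaw err -0.0043
d 15 tcp tgt [0.5402 0.0917 0.2058] move cm [-0.78  4.97 14.03] yaw err -0.0043
d 0 tcp tgt [0.5471 0.0929 0.1926] move cm [-0.78  5.67 15.36] yaw err -0.0043
```

View pics/w19z.png

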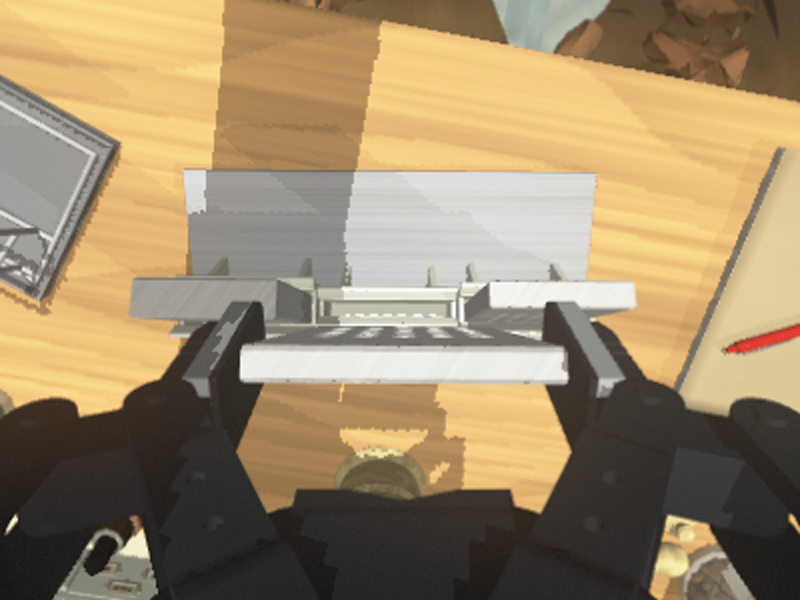

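```bash
python3 -m crank '-0.78 1.8 2 0 4;0 1.62 3 0 4;0 0 2.5 0 4;0 0 2 0 4;0 0 0 0 4;0 0 0 0 4'; python3 - <<'E'
from ins import *
t=(-.0004,-.0036,-.0285)
go(0,62,24.5,t);go(0,45,24.5,t);go(0,15,28,t);go(0,0,28,t)
take("wrist","w20"); crop("w20",120,100,520,400,2,"w20z")
take("scene","s20"); crop("s20",190,100,350,240,5,"s20z")
E
```

```text
time_s: 21.75
tcp_pos: [0.5255, 0.0882, 0.2521]
tool_rot: [-0.0, 0.642, 0.767, -0.001]
contact_force: [-0.5, 0.1, -1.0]
finger_gap: 0.071
d 62 tcp tgt [0.5249 0.089  0.2505] move cm [ 0.08 -0.04  0.16] yaw err -0.0018
d 45 tcp tgt [0.5328 0.0904 0.2355] move cm [0.08 0.76 1.66] yaw err -0.0018
d 15 tcp tgt [0.5402 0.0917 0.2058] move cm [0.08 1.51 4.63] yaw err -0.0018
d 0 tcp tgt [0.5471 0.0929 0.1926] move cm [0.08 2.21 5.95] yaw err -0.0018
```

View pics/w20z.png

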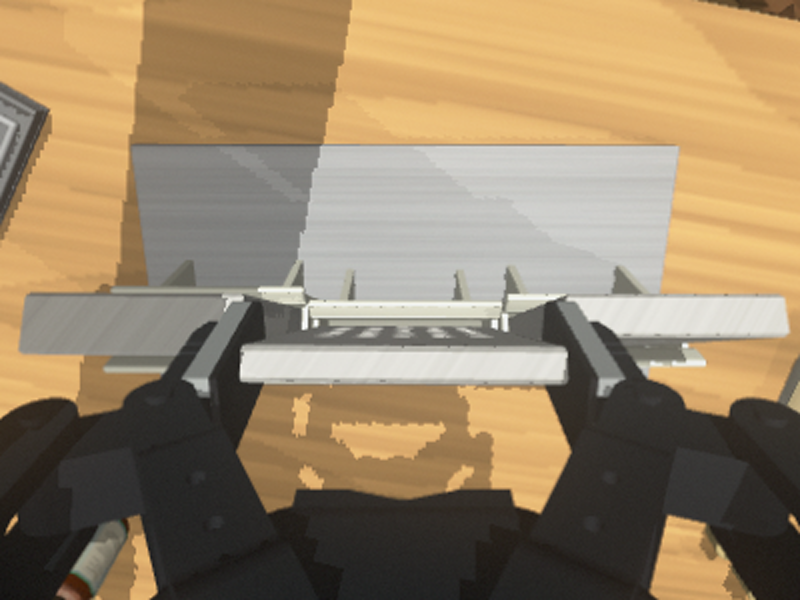

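View pics/s20z.png

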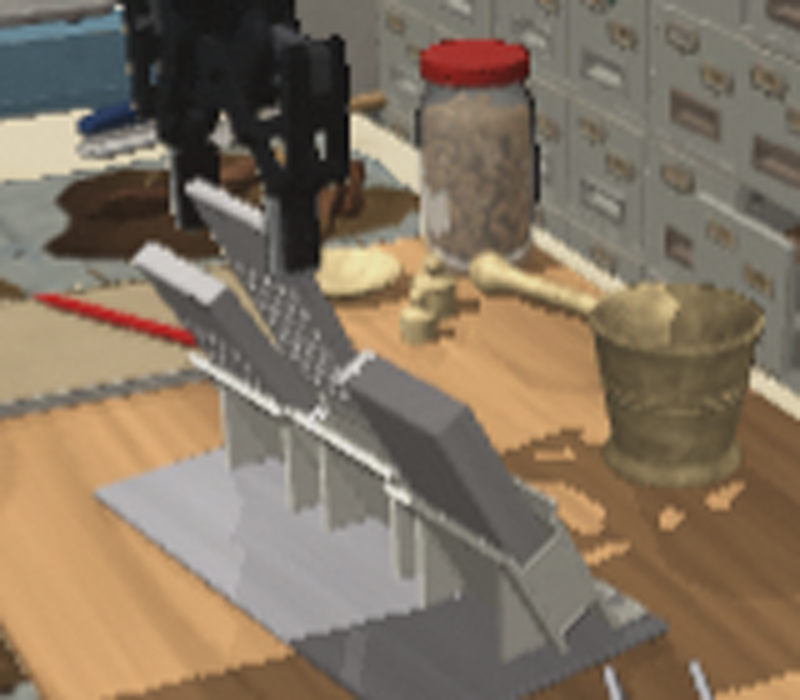

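```bash
python3 -m crank '0.08 0.3 0.5 0 4;0 0.25 0.6 0 4;0 0.2 0.5 0 4;0 0 0 0 4'; python3 -m crank '0 0 0.4 0 4;0 -0.1 0.4 0 4;0 0 0 0 4'; python3 - <<'E'
from ins import *
t=(-.0004,-.0036,-.0285)
go(0,35,26,t);go(0,15,28,t)
take("scene","s21"); crop("s21",190,100,350,240,5,"s21z")
E
```

```text
time_s: 22.25
tcp_pos: [0.5325, 0.0918, 0.2355]
tool_rot: [-0.001, 0.641, 0.768, -0.0]
contact_force: [-0.6, -0.2, -1.4]
finger_gap: 0.0706
time_s: 22.55
tcp_pos: [0.5322, 0.0919, 0.2283]
tool_rot: [0.0, 0.641, 0.768, 0.001]
contact_force: [1.7, 0.5, -0.9]
finger_gap: 0.0706
d 35 tcp tgt [0.5346 0.0907 0.2254] move cm [-0.16  0.21  0.29] yaw err -0.0042
d 15 tcp tgt [0.5402 0.0917 0.2058] move cm [-0.16  0.78  2.25] yaw err -0.0042
```

View pics/s21z.png

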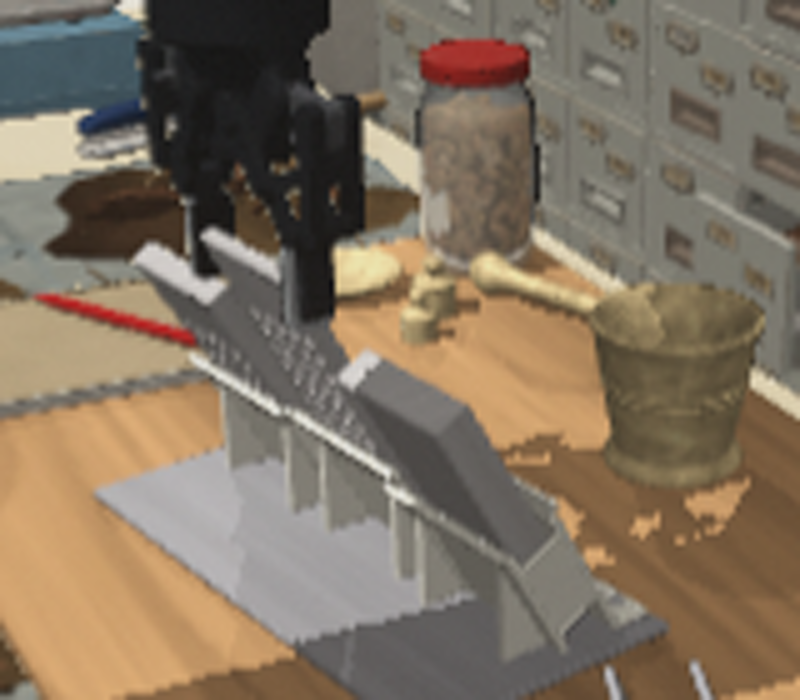

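```bash
python3 -m crank '-0.1 0.15 0.4 0 4;0 0.15 0.4 0 4;0 0 0 0 4'; python3 -m crank '0 0.15 0.4 0 4;0 0.15 0.4 0 4;0 0 0 0 4'; python3 - <<'E'
from ins import *
t=(-.0004,-.0036,-.0285)
go(0,15,28,t)
take("wrist","w22"); crop("w22",120,100,520,400,2,"w22z")
take("scene","s22"); crop("s22",190,100,350,240,5,"s22z")
E
```

```text
time_s: 22.9
tcp_pos: [0.5358, 0.091, 0.2199]
tool_rot: [0.0, 0.641, 0.767, 0.001]
contact_force: [3.2, -0.3, -1.4]
finger_gap: 0.0706
time_s: 23.2
tcp_pos: [0.5388, 0.0919, 0.2121]
tool_rot: [0.0, 0.641, 0.768, 0.001]
contact_force: [5.1, 1.7, -1.8]
finger_gap: 0.0703
d 15 tcp tgt [0.5402 0.0917 0.2058] move cm [-0.05  0.13  0.63] yaw err -0.004
```

View pics/w22z.png

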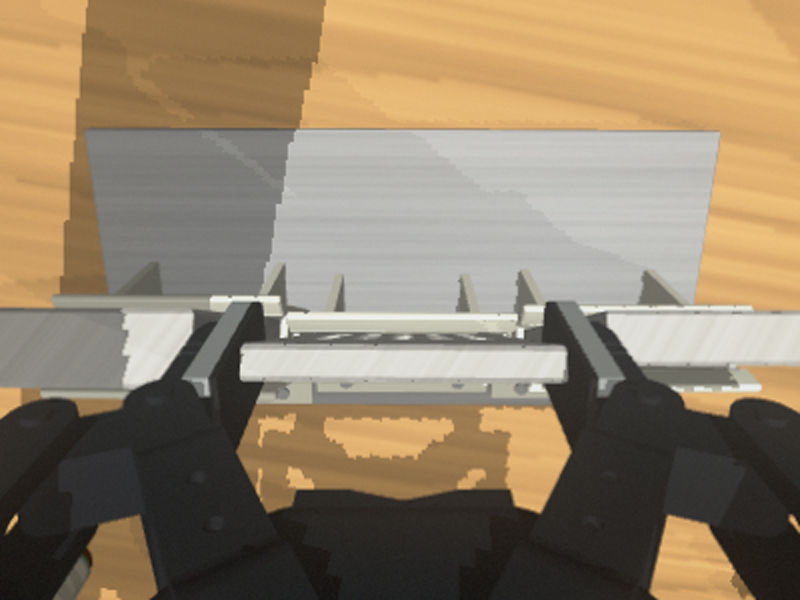

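View pics/s22z.png

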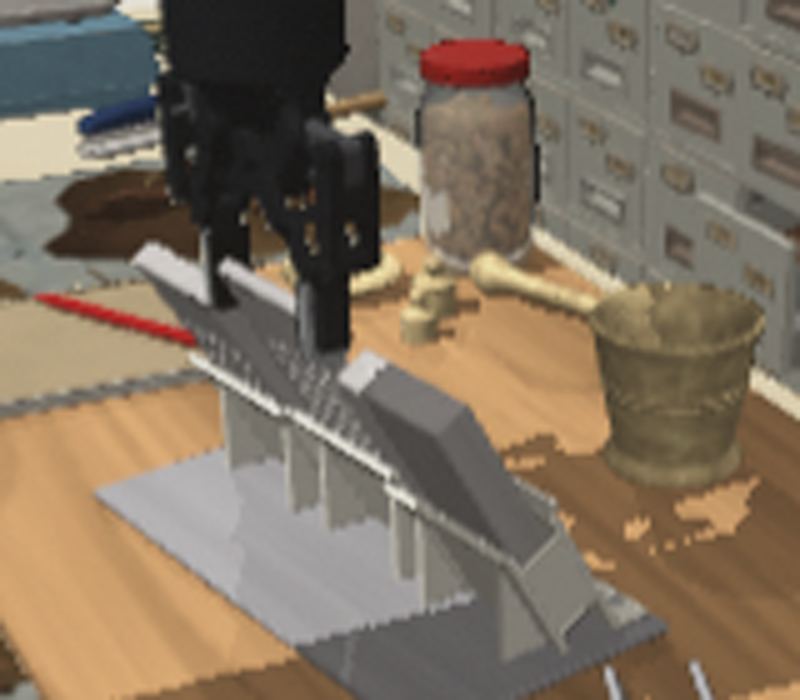

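```bash
python3 -m crank '0 0 0 0 7.3;0 0 0 0 7.3'; python3 -m crank '0 0 0 0 7.4;0 0 0 0 7.4;0 0 0 0 7.4';  python3 - <<'E'
from ins import *
take("wrist","w23"); crop("w23",120,100,520,400,2,"w23z")
take("scene","s23"); crop("s23",190,100,350,240,5,"s23z")
E
```

```text
time_s: 23.5
tcp_pos: [0.5363, 0.0914, 0.2116]
tool_rot: [-0.001, 0.641, 0.768, -0.001]
contact_force: [-1.0, 0.1, -0.5]
finger_gap: 0.073
time_s: 23.8
tcp_pos: [0.5375, 0.0916, 0.2122]
tool_rot: [-0.0, 0.641, 0.768, -0.0]
contact_force: [0.6, 0.2, 1.0]
finger_gap: 0.0741
```

View pics/w23z.png

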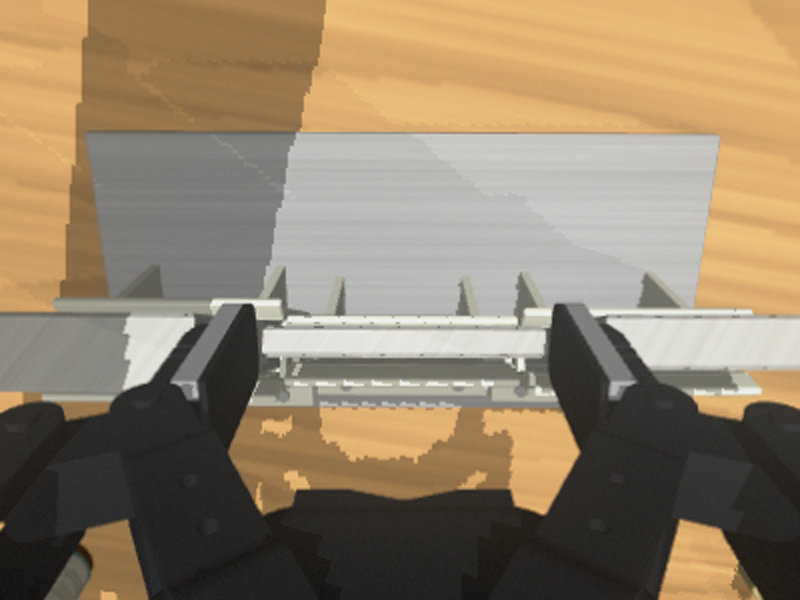

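View pics/s23z.png

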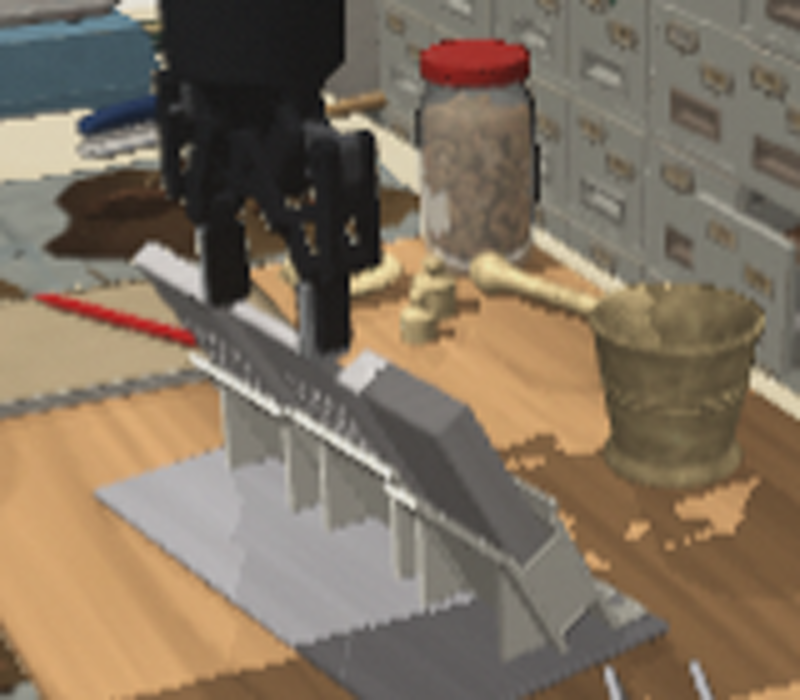

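```bash
python3 -m crank '0 0 -2 0 7.4;0 0 -4 0 7.4;0 0 -2 0 0;0 0 0 0 0;0 0 0 0 0;0 0 0 0 0;0 0 0 0 0';  python3 - <<'E'
from ins import *
s=take("wrist","w24"); crop("w24",120,100,520,400,2,"w24z")
M=q2m(observe()["tool_rot"]); print("cm",M.T@(np.array([.5437,.0919,.222])-s["tcp"])*100)
im=cv2.imread("pics/w24z.png")
for i,w,t in ((-1,22,20),(0,10,8),(1,16,14)):
    T=slotT(p,i)[1]; 
    for x in (-w/2,-w/2+t):
        q=proj(s,tp(T,np.array([(x,-36,120),(x,36,120)])/1e3)); q=((q-[120,100])*2).round().astype(int)
        cv2.line(im,tuple(map(int,q[0])),tuple(map(int,q[1])),(0,0,255),1)
cv2.imwrite("pics/w24o.png",im)
E
```

```text
time_s: 24.6
tcp_pos: [0.5371, 0.0915, 0.291]
tool_rot: [-0.001, 0.641, 0.768, -0.001]
contact_force: [-0.3, -1.0, -0.8]
finger_gap: 0.0009
cm [-0.07599244  0.66991431  6.90296627]
```

View pics/w24o.png

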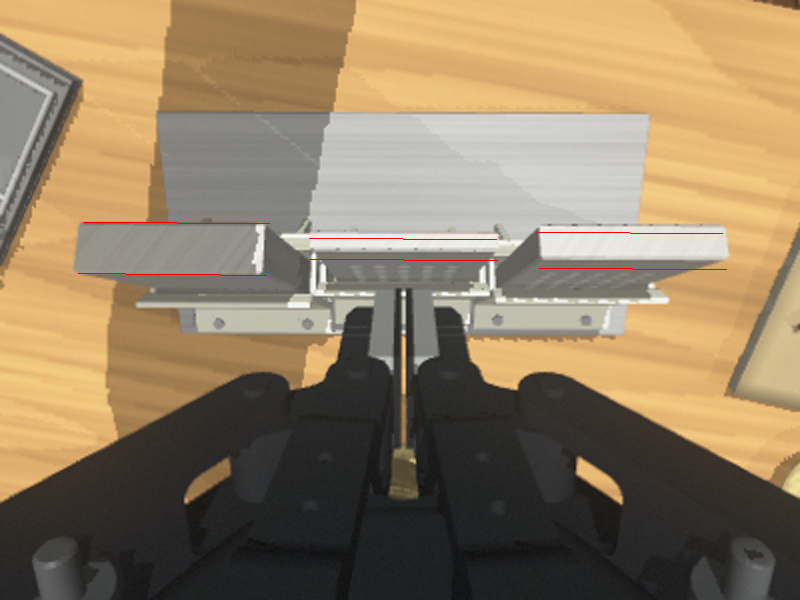

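```bash
python3 -m crank '0 0.4 3 0 0;0 0 3 0 0;0 0 0 0 0;0 0 0 0 0'; python3 -m crank '0 0.1 0.3 0 0;0 0.1 0.3 0 0;0 0 0 0 0'; python3 -m crank '0 0.1 0.3 0 0;0 0.1 0.2 0 0;0 0 0 0 0'
```

```text
time_s: 25.05
tcp_pos: [0.5413, 0.0926, 0.232]
tool_rot: [-0.001, 0.641, 0.768, -0.0]
contact_force: [-0.0, -0.3, 1.5]
finger_gap: -0.0002
time_s: 25.35
tcp_pos: [0.5442, 0.0928, 0.2268]
tool_rot: [0.0, 0.641, 0.768, 0.0]
contact_force: [0.1, -0.5, -0.0]
finger_gap: 0.0001
time_s: 25.65
tcp_pos: [0.5457, 0.0932, 0.2225]
tool_rot: [0.0, 0.641, 0.768, -0.0]
contact_force: [-4.1, -1.5, 10.1]
finger_gap: 0.0001
```

```bash
python3 -m crank '0 0.05 0.2 0 0;0 0 0 0 0';python3 -m crank '0 0 -0.5 0 0;0 0 -3 0 0;0 0 -3 0 0;4.4 0 0 0 0;4.4 -0.1 0 0 0;0 0 0 0 0;0 0 0 0 0'; python3 - <<'E'
from ins import *
s=take("wrist","w25"); crop("w25",120,100,520,400,2,"w25z")
T=slotT(p,1)[1]; g=tp(T,[-.004,0,.12])[0]; print(g)
M=q2m(observe()["tool_rot"]); print("cm",M.T@(g-s["tcp"])*100)
E
```

```text
time_s: 25.85
tcp_pos: [0.5457, 0.0933, 0.222]
tool_rot: [0.0, 0.641, 0.768, -0.001]
contact_force: [-8.5, -3.8, 22.6]
finger_gap: 0.0003
time_s: 26.55
tcp_pos: [0.529, 0.1812, 0.2844]
tool_rot: [0.0, 0.64, 0.769, 0.0]
contact_force: [1.5, -0.0, -0.8]
finger_gap: 0.0
[0.52478346 0.17791469 0.21918426]
cm [-0.24530417 -0.47742941  6.52395432]
```

View pics/w25z.png

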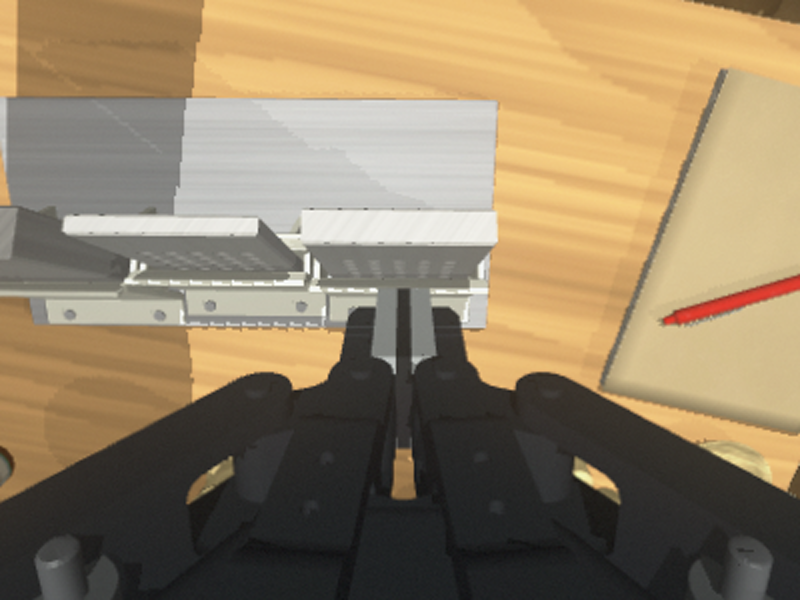

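```bash
python3 -m crank '-0.2 -0.4 2.5 0 0;0 0 2.5 0 0;0 0 0 0 0;0 0 0 0 0'; python3 -m crank '0 0.1 0.4 0 0;0 0.1 0.4 0 0;0 0 0 0 0';python3 -m crank '0 0.1 0.3 0 0;0 0.1 0.2 0 0;0 0 0 0 0'
```

```text
time_s: 27.0
tcp_pos: [0.5263, 0.1758, 0.2343]
tool_rot: [-0.0, 0.642, 0.767, -0.0]
contact_force: [0.8, 0.4, 1.1]
finger_gap: 0.0003
time_s: 27.3
tcp_pos: [0.5283, 0.1772, 0.2264]
tool_rot: [0.0, 0.641, 0.767, 0.0]
contact_force: [-0.4, -0.4, 0.1]
finger_gap: -0.0
time_s: 27.6
tcp_pos: [0.5294, 0.178, 0.2237]
tool_rot: [0.0, 0.641, 0.768, -0.001]
contact_force: [-8.2, -4.6, 19.4]
finger_gap: 0.0001
```

Both plates resist at the seated height. I'll withdraw and make a final check.

```bash
python3 -m crank '0 0 -0.5 0 0;0 0 -3 0 0;0 0 -4 0 0;0 -3 -3 0 0;0 0 0 0 0;0 0 0 0 0;0 0 0 0 0'; python3 - <<'E'
from ins import *
s=take("scene","s30"); crop("s30",170,100,450,340,2.8,"s30z")
for t in ("cap_plate","body_plate","press_plate"): print(t,[(b["rect"],round(b["p"],2)) for b in boxes_of(t,s)][:2])
s=take("wrist","w30"); crop("w30",120,50,520,350,2,"w30z")
E
```

```text
time_s: 28.3
tcp_pos: [0.5005, 0.1716, 0.3253]
tool_rot: [-0.0, 0.641, 0.767, -0.001]
contact_force: [0.1, -0.9, -1.3]
finger_gap: 0.0001
cap_plate [([235.0, 161.6, 28.4, 31.8], 0.76), ([258.7, 175.0, 37.9, 39.1], 0.65)]
body_plate [([218.0, 148.2, 29.1, 35.9], 0.73)]
press_plate [([256.4, 165.9, 43.6, 45.9], 0.78), ([281.0, 233.9, 95.5, 111.9], 0.65)]
```

View pics/s30z.png

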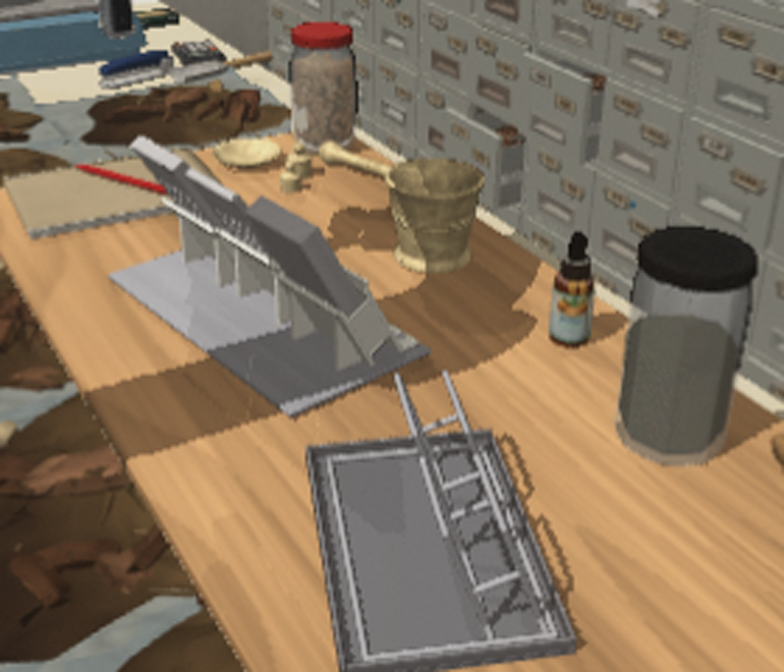

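View pics/w30z.png

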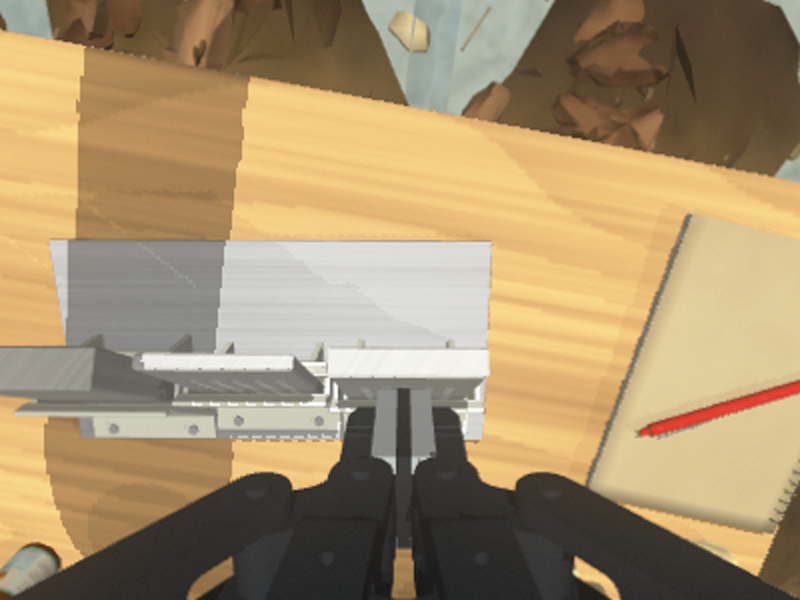

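```bash
python3 -c "
from plant import *
print(close_job())"
```

```text
the job is handed in; nothing more can be done
None
```

Both perforated plates are in the storage stand: the 14 mm plate in the medium slot at the far end, the 8 mm plate in the narrow middle slot. The job was handed in at 28.3 s of the 61 s allowed.

- **How each went in:** I gripped each plate across its width and tilted it to about the slot's angle against the drainer's near hoop. The 14 mm plate was lowered gripped to the floor. The 8 mm plate was released about 2 cm short, because the neighbouring plates left little room for the fingers, and it slid down by itself.
- **Seating check:** pressing on the top edges with the closed fingers met firm resistance at the height I calculated for a seated plate. That was about 23 N at z = 0.222 m for the 8 mm plate and 19 N at 0.224 m for the 14 mm plate.
- **Final pictures:** all three plate tops line up, and the jar, mortar, dropper bottle and pressing plate look undisturbed. The gripper was clear of everything, and neither plate touched the shelf top.
- **What disagreed:**
  - In the overhead picture the two plates sit about 3 mm nearer the robot at the top than my model. I take this to be lean within the 2 mm slot clearance, but did not measure it separately.
  - The 8 mm plate's tilt slipped back to about 24–25° while it was drawn out, and I let the slot straighten it.
  - In the last picture the detector also gave lower-confidence second boxes, which I disregarded: `cap_plate` over the pressing plate and `press_plate` over the empty drainer.

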